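Clamp the heaviest sample jar in the shaker

ROBOT

A 6-joint arm with a two-finger parallel gripper is mounted at the origin on the work surface. World frame = base frame: x ahead of the robot, y to its left, z up, the work surface at z = 0. Lengths are in mm, angles in rad, forces in N, time in s.
With the tool pointing down it reaches from about 375 to 750 mm from the base axis. Payload 9 kg.
Tool frame: the origin (TCP) lies between the finger pads; the fingertips stand ctrl.tips_ahead ahead of it and the grasp point (between the pads) lies 3 mm ahead of it (ctrl.tips_ahead is the distance from the TCP to the fingertips, in mm); z points along the fingers, y is the direction in which the jaws open and shut (so a half turn about z gives the same grasp; the last joint's range is limited). The gripper opens to 85 mm and grips with 20 to 120 N. Pads are 22 mm wide; open, the fingers measure 114 mm over their backs; the gripper's body (76 mm by 85 mm) begins 54 mm behind the grasp point. The pads swing forward as they close: fully open they stand 13 mm farther back than shut.
Start: joints at [-1.487, 0.104, 0.097, 1.564, 0, 1.353], TCP at [178.353, -572.909, 253.331] pointing down, gripper open.
Joint ranges: [-2.99, 2.99], [-0.84, 1.86], [-1.1, 1.16], [-1.84, 2.11], [-1.51, 1.56], [-3.14, 3.14]. Speed limits (rad/s): [2.22, 2.22, 2.57, 3.14, 3.14, 3.14].

INTERFACE

Orientations are given as a 3x3 rotation matrix whose columns are the frame's x, y, z axes.
In Python, from plant import ctrl gives the robot as it stands.
- The arm moves only by the tool step_arm, never from a script. Its argument "motion" is a list of rows, each a list of 6 numbers: the shift along the tool's x, y, z in units of 0.75 m (1.0 is 0.75 m), then the turn, a rotation vector about the tool's x, y, z in units of pi rad (1.0 is pi rad). A call has 1 to 12 rows; each row shifts and turns the pose as measured when the row begins, along the tool's axes as they then stand; what a row does not reach is not made up. A row lasts 1/10 s, in which the tool goes at most 50 mm and 8.59 degrees, less where a joint would pass 70% of its speed; a pose out of reach is approached as far as the arm can. A call with a number of a shift or a turn outside -1 to 1 is refused whole. A call with a gripper value outside its range is refused whole. "grip" is the opening, from 0 (shut) to 1 (fully open), set as the call begins (left out, the last holds). The fingers move at their own pace and stop on an object; "grip_force" is the grip in N (left out, the last holds). Time passes only in rows, so rows that do not move let the fingers close. It gives the time, the measured TCP pose, the force and the opening at its end, in the units of the state.
- ctrl.get_obs(): the state, without advancing time (a new reading comes with each control period).
- ctrl.camera(name): name is "side" or "top"; returns a dict with "pixels" (384x512x3 uint8, red, green, blue), "depth" (384x512 float32, mm along the optical axis (not along the pixel's ray), 0 where there is no reading), "mtx" (3x3 intrinsics, pixels), "k1" (the pictures are not rectified: a ray, as slopes to the right and down, at radius r is drawn at 1 + k1 r^2 times it, then the intrinsics apply), "extrinsics" (4x4, takes a point from world to camera coordinates). Camera axes: x right, y up, looking along -z (the intrinsics and any distortion apply to the point x, -y, -z); pixel columns grow to the right and rows downward; lengths in mm; the calibration is good to about 2 mm. A picture is of the moment at which its call begins.
- ctrl.hand_in(): hands the job in, once; it reports no verdict.
The state is a dict: "time_s": time; "joint_pos": joint angles; "joint_vel": joint speeds; "tau": joint torques, N m; "tool_pos": TCP position; "ee_rot": TCP orientation; "contact_force": force on the tool from outside, world axes, zero at the start; "moment": the same for the moment, N m; "grip_width": opening from 0.0 (shut) to 1.0 (fully open).
Only numpy, scipy, OpenCV 4.12 (cv2) and the standard library are available. Lean on these libraries where they do the work, as an engineer would, in place of code of your own. Each camera call takes 0.05 s, during which the arm holds its last target. There are 200 camera calls.

TASK

Find the heaviest of the steel sample jars by weighing them against each other on the equal-arm balance, stand it in the shaker's open clamp, and lock the clamp on it: pull the spring collar up by its red post, turn it to close the jaws and let it drop fully home in its notch. The clamp starts locked shut, so it must first be released in the same way with nothing in it; in the end the other jars stand upright in the blue tray again, and none of the glassware and bottles around has been knocked over.

Things in the scene. Friction and masses are not known exactly. Their poses are not given: they have to be found in the camera images.
- jar_a: closed steel jar with an orange lid band and an upright orange knob; body 64 mm diameter and 50 mm high, knob 28 mm diameter and 36 mm high on the middle of its top (from 50 to 86 mm above the underside). Origin: centre of the underside, z up. Weighs 0.3 to 0.75 kg; all jars look alike and how heavy each is can only be found with the balance (any two differ by 15 % or more). May be absent (None); two or three of the four are there.
- jar_b: closed steel jar with an orange lid band and an upright orange knob; body 64 mm diameter and 50 mm high, knob 28 mm diameter and 36 mm high on the middle of its top (from 50 to 86 mm above the underside). Origin: centre of the underside, z up. Weighs 0.3 to 0.75 kg; all jars look alike and how heavy each is can only be found with the balance (any two differ by 15 % or more). May be absent (None); two or three of the four are there.
- jar_c: closed steel jar with an orange lid band and an upright orange knob; body 64 mm diameter and 50 mm high, knob 28 mm diameter and 36 mm high on the middle of its top (from 50 to 86 mm above the underside). Origin: centre of the underside, z up. Weighs 0.3 to 0.75 kg; all jars look alike and how heavy each is can only be found with the balance (any two differ by 15 % or more). May be absent (None); two or three of the four are there.
- jar_d: closed steel jar with an orange lid band and an upright orange knob; body 64 mm diameter and 50 mm high, knob 28 mm diameter and 36 mm high on the middle of its top (from 50 to 86 mm above the underside). Origin: centre of the underside, z up. Weighs 0.3 to 0.75 kg; all jars look alike and how heavy each is can only be found with the balance (any two differ by 15 % or more). May be absent (None); two or three of the four are there.
- tray: blue open tray fixed to the bench, 110 mm (its x) by 380 mm (its y), walls 4 mm thick and 18 mm high, floor 4 mm above the bench; origin: centre of its underside. The jars start in a row along its y, about 90 mm apart; four fit.
- pan_left: the balance's left pan and its stem (left as seen from the robot, +y); a flat aluminium disc without rim, 124 mm diameter, 5 mm thick, that stays level as the beam tips. Origin: its pivot on the beam, 30 mm below the pan's top
- pan_right: the balance's right pan and its stem (-y), as the left one
- pan_left_top (a point): centre of the left pan's upper face, about 100 mm above the bench when level; it moves up or down about 11 mm
- pan_right_top (a point): centre of the right pan's upper face, 210 mm from the left one
- beam (a joint): tilt of the balance beam (rad): 0 level, positive when the left pan is down, stops at -0.1 and +0.1; it goes fully over, in under 2 s, for any difference between two jars. A light spring levels it when both pans are empty. The red pointer in the middle of the side towards the robot swings with it.
- nest (a point): centre of the jar's place on the shaker: on the shaker's flat top, 70 mm above the bench, between three black jaws (32 mm high, 26 mm wide). The jaws' faces stand 51 mm from the centre when open and grip a jar when closed, pushing it to the centre. The shaker is a white box, 270 by 220 mm, fixed to the bench.
- collar (a joint): angle of the aluminium clamp collar about the vertical axis through the nest (rad): 0 = jaws fully open, 1.05 = closed (hard stops; starts locked here); grows counter-clockwise seen from above. It moves all three jaws; the last degrees of closing squeeze the jar (about 10 N at the post).
- collar_lift (a joint): how far the spring collar is pulled up (m): 0 = down, 0.022 = top stop. A pin below it drops into a notch at each stop of the turn (within 0.03 rad of it) and locks it there; between them it rides on a raised land, so it must be above 0.010 to turn (0.015 is good). Pulling takes about 5 N at the bottom, 9 N at the top; let go, it springs down.
- lug (a point): the collar's red upright post, 20 mm diameter, standing 85 mm from the nest's centre on the side towards the robot; this point lies on its axis, 20 mm below its top and 36 mm above the collar's upper face (129 mm above the bench when down). It rises and turns with the collar; the collar is a ring, 156 mm inside and 192 mm outside diameter.
- bottle_red: bystander: red glass bottle with white stopper, 74 mm diameter, 130 mm high; origin: centre of the underside. Leave it standing.
- bottle_rose: bystander: red glass bottle with white stopper, 74 mm diameter, 130 mm high; origin: centre of the underside. Leave it standing.
- bottle_lime: bystander: small lime glass bottle with white stopper, 54 mm diameter, 100 mm high; origin: centre of the underside. Leave it standing.
- flask_blue: bystander: blue conical flask, 86 mm diameter, 130 mm high; origin: centre of the underside. Leave it standing.
- beaker: bystander: clear beaker, 70 mm diameter, 90 mm high; origin: centre of the underside. Leave it standing.
- cylinder: bystander: clear measuring cylinder, 68 mm foot, 175 mm high; origin: centre of the underside. Leave it standing.
- wash_bottle: bystander: white bottle with red cap, 60 mm diameter, 150 mm high; origin: centre of the underside. Leave it standing.
Not all that is in view belongs to the job. Leave any turquoise look-alike of the jar_c alone.

How it is judged (in metres and radians):
On the way, in this order (a step that is already met when the one before it is completed fails the run):
1. a jar stands on each pan, let go, and the beam has gone over to the heavier side (((horizontal distance between jar_a and pan_left_top below 0.058 m and distance between jar_a and pan_left_top below 0.06 m) or (horizontal distance between jar_b and pan_left_top below 0.058 m and distance between jar_b and pan_left_top below 0.06 m) or (horizontal distance between jar_c and pan_left_top below 0.058 m and distance between jar_c and pan_left_top below 0.06 m) or (horizontal distance between jar_d and pan_left_top below 0.058 m and distance between jar_d and pan_left_top below 0.06 m)) and ((horizontal distance between jar_a and pan_right_top below 0.058 m and distance between jar_a and pan_right_top below 0.06 m) or (horizontal distance between jar_b and pan_right_top below 0.058 m and distance between jar_b and pan_right_top below 0.06 m) or (horizontal distance between jar_c and pan_right_top below 0.058 m and distance between jar_c and pan_right_top below 0.06 m) or (horizontal distance between jar_d and pan_right_top below 0.058 m and distance between jar_d and pan_right_top below 0.06 m)) and (value of joint beam above 0.07 rad or value of joint beam below -0.07 rad) and contact force between each of jar_a, jar_b, jar_c, jar_d and the fingers below 0.1 N), for 0.3 s.
2. the heaviest jar stands in the shaker's place, let go, with the collar down in its open notch (the forces in this rule are the jars' weights) (((horizontal distance between jar_a and nest below 0.022 m and z of jar_a in the frame of nest below 0.005 m and angle between jar_a's own z axis and vertical below 0.12 rad) or (horizontal distance between jar_b and nest below 0.022 m and z of jar_b in the frame of nest below 0.005 m and angle between jar_b's own z axis and vertical below 0.12 rad) or (horizontal distance between jar_c and nest below 0.022 m and z of jar_c in the frame of nest below 0.005 m and angle between jar_c's own z axis and vertical below 0.12 rad) or (horizontal distance between jar_d and nest below 0.022 m and z of jar_d in the frame of nest below 0.005 m and angle between jar_d's own z axis and vertical below 0.12 rad)) and (((horizontal distance between jar_a and nest below 0.022 m or contact force between jar_a and anything else below 3.8 N) and (horizontal distance between jar_a and nest above 0.022 m or contact force between jar_a and anything else above 3.8 N) and (horizontal distance between jar_b and nest below 0.022 m or contact force between jar_b and anything else below 3.8 N) and (horizontal distance between jar_b and nest above 0.022 m or contact force between jar_b and anything else above 3.8 N) and (horizontal distance between jar_c and nest below 0.022 m or contact force between jar_c and anything else below 3.8 N) and (horizontal distance between jar_c and nest above 0.022 m or contact force between jar_c and anything else above 3.8 N) and (horizontal distance between jar_d and nest below 0.022 m or contact force between jar_d and anything else below 3.8 N) and (horizontal distance between jar_d and nest above 0.022 m or contact force between jar_d and anything else above 3.8 N)) or ((horizontal distance between jar_a and nest below 0.022 m or contact force between jar_a and anything else below 4.83 N) and (horizontal distance between jar_a and nest above 0.022 m or contact force between jar_a and anything else above 4.83 N) and (horizontal distance between jar_b and nest below 0.022 m or contact force between jar_b and anything else below 4.83 N) and (horizontal distance between jar_b and nest above 0.022 m or contact force between jar_b and anything else above 4.83 N) and (horizontal distance between jar_c and nest below 0.022 m or contact force between jar_c and anything else below 4.83 N) and (horizontal distance between jar_c and nest above 0.022 m or contact force between jar_c and anything else above 4.83 N) and (horizontal distance between jar_d and nest below 0.022 m or contact force between jar_d and anything else below 4.83 N) and (horizontal distance between jar_d and nest above 0.022 m or contact force between jar_d and anything else above 4.83 N)) or ((horizontal distance between jar_a and nest below 0.022 m or contact force between jar_a and anything else below 6.2 N) and (horizontal distance between jar_a and nest above 0.022 m or contact force between jar_a and anything else above 6.2 N) and (horizontal distance between jar_b and nest below 0.022 m or contact force between jar_b and anything else below 6.2 N) and (horizontal distance between jar_b and nest above 0.022 m or contact force between jar_b and anything else above 6.2 N) and (horizontal distance between jar_c and nest below 0.022 m or contact force between jar_c and anything else below 6.2 N) and (horizontal distance between jar_c and nest above 0.022 m or contact force between jar_c and anything else above 6.2 N) and (horizontal distance between jar_d and nest below 0.022 m or contact force between jar_d and anything else below 6.2 N) and (horizontal distance between jar_d and nest above 0.022 m or contact force between jar_d and anything else above 6.2 N))) and contact force between each of jar_a, jar_b, jar_c, jar_d and the fingers below 0.1 N and value of joint collar below 0.06 rad and value of joint collar_lift below 0.004 m), for 0.2 s.
3. with a jar there, the collar is pulled up and turned towards closed (((horizontal distance between jar_a and nest below 0.022 m and z of jar_a in the frame of nest below 0.005 m and angle between jar_a's own z axis and vertical below 0.12 rad) or (horizontal distance between jar_b and nest below 0.022 m and z of jar_b in the frame of nest below 0.005 m and angle between jar_b's own z axis and vertical below 0.12 rad) or (horizontal distance between jar_c and nest below 0.022 m and z of jar_c in the frame of nest below 0.005 m and angle between jar_c's own z axis and vertical below 0.12 rad) or (horizontal distance between jar_d and nest below 0.022 m and z of jar_d in the frame of nest below 0.005 m and angle between jar_d's own z axis and vertical below 0.12 rad)) and value of joint collar above 0.3 rad and value of joint collar_lift above 0.007 m).
At the end, for the whole second after the job is handed in: The heaviest jar stands upright on the shaker within 6 mm of the centre, the collar is at its closed stop (above 0.98 rad) and down in its notch (lift below 4 mm); every other jar stands upright on the tray's floor; all at rest (((horizontal distance between jar_a and nest below 0.006 m and z of jar_a in the frame of nest below 0.005 m and angle between jar_a's own z axis and vertical below 0.12 rad) or (horizontal distance between jar_b and nest below 0.006 m and z of jar_b in the frame of nest below 0.005 m and angle between jar_b's own z axis and vertical below 0.12 rad) or (horizontal distance between jar_c and nest below 0.006 m and z of jar_c in the frame of nest below 0.005 m and angle between jar_c's own z axis and vertical below 0.12 rad) or (horizontal distance between jar_d and nest below 0.006 m and z of jar_d in the frame of nest below 0.005 m and angle between jar_d's own z axis and vertical below 0.12 rad)) and (((horizontal distance between jar_a and nest below 0.006 m or contact force between jar_a and anything else below 3.8 N) and (horizontal distance between jar_a and nest above 0.006 m or contact force between jar_a and anything else above 3.8 N) and (horizontal distance between jar_b and nest below 0.006 m or contact force between jar_b and anything else below 3.8 N) and (horizontal distance between jar_b and nest above 0.006 m or contact force between jar_b and anything else above 3.8 N) and (horizontal distance between jar_c and nest below 0.006 m or contact force between jar_c and anything else below 3.8 N) and (horizontal distance between jar_c and nest above 0.006 m or contact force between jar_c and anything else above 3.8 N) and (horizontal distance between jar_d and nest below 0.006 m or contact force between jar_d and anything else below 3.8 N) and (horizontal distance between jar_d and nest above 0.006 m or contact force between jar_d and anything else above 3.8 N)) or ((horizontal distance between jar_a and nest below 0.006 m or contact force between jar_a and anything else below 4.83 N) and (horizontal distance between jar_a and nest above 0.006 m or contact force between jar_a and anything else above 4.83 N) and (horizontal distance between jar_b and nest below 0.006 m or contact force between jar_b and anything else below 4.83 N) and (horizontal distance between jar_b and nest above 0.006 m or contact force between jar_b and anything else above 4.83 N) and (horizontal distance between jar_c and nest below 0.006 m or contact force between jar_c and anything else below 4.83 N) and (horizontal distance between jar_c and nest above 0.006 m or contact force between jar_c and anything else above 4.83 N) and (horizontal distance between jar_d and nest below 0.006 m or contact force between jar_d and anything else below 4.83 N) and (horizontal distance between jar_d and nest above 0.006 m or contact force between jar_d and anything else above 4.83 N)) or ((horizontal distance between jar_a and nest below 0.006 m or contact force between jar_a and anything else below 6.2 N) and (horizontal distance between jar_a and nest above 0.006 m or contact force between jar_a and anything else above 6.2 N) and (horizontal distance between jar_b and nest below 0.006 m or contact force between jar_b and anything else below 6.2 N) and (horizontal distance between jar_b and nest above 0.006 m or contact force between jar_b and anything else above 6.2 N) and (horizontal distance between jar_c and nest below 0.006 m or contact force between jar_c and anything else below 6.2 N) and (horizontal distance between jar_c and nest above 0.006 m or contact force between jar_c and anything else above 6.2 N) and (horizontal distance between jar_d and nest below 0.006 m or contact force between jar_d and anything else below 6.2 N) and (horizontal distance between jar_d and nest above 0.006 m or contact force between jar_d and anything else above 6.2 N))) and value of joint collar above 0.98 rad and value of joint collar_lift below 0.004 m and ((horizontal distance between jar_a and nest below 0.006 m and z of jar_a in the frame of nest below 0.005 m and angle between jar_a's own z axis and vertical below 0.12 rad) or (x of jar_a in the frame of tray between -0.055 and 0.055 m and y of jar_a in the frame of tray between -0.19 and 0.19 m and z of jar_a in the frame of tray below 0.012 m and angle between jar_a's own z axis and vertical below 0.12 rad)) and ((horizontal distance between jar_b and nest below 0.006 m and z of jar_b in the frame of nest below 0.005 m and angle between jar_b's own z axis and vertical below 0.12 rad) or (x of jar_b in the frame of tray between -0.055 and 0.055 m and y of jar_b in the frame of tray between -0.19 and 0.19 m and z of jar_b in the frame of tray below 0.012 m and angle between jar_b's own z axis and vertical below 0.12 rad)) and ((horizontal distance between jar_c and nest below 0.006 m and z of jar_c in the frame of nest below 0.005 m and angle between jar_c's own z axis and vertical below 0.12 rad) or (x of jar_c in the frame of tray between -0.055 and 0.055 m and y of jar_c in the frame of tray between -0.19 and 0.19 m and z of jar_c in the frame of tray below 0.012 m and angle between jar_c's own z axis and vertical below 0.12 rad)) and ((horizontal distance between jar_d and nest below 0.006 m and z of jar_d in the frame of nest below 0.005 m and angle between jar_d's own z axis and vertical below 0.12 rad) or (x of jar_d in the frame of tray between -0.055 and 0.055 m and y of jar_d in the frame of tray between -0.19 and 0.19 m and z of jar_d in the frame of tray below 0.012 m and angle between jar_d's own z axis and vertical below 0.12 rad)) and linear speed of each of jar_a, jar_b, jar_c, jar_d below 0.03 m/s); the robot touches nothing.
It fails at once if a bystander is knocked over (tilted more than about 35 degrees) (angle between any of bottle_red, bottle_rose, bottle_lime, flask_blue, beaker, cylinder, wash_bottle's own z axis and vertical above 0.6 rad).
Of jar_a, jar_b, jar_c, jar_d only 2 to 3 are there at a start; the rules pass over those that are not, and their reading is None.
At some moment in a run one of jar_a, jar_b, jar_c, jar_d may be knocked a few centimetres aside while the robot is not near it.
Once in a run the grip may slacken for a moment while it holds something.
It also fails if it takes over 210 s, if anything falls off the work surface, if the arm or the gripper's body presses on something with over 40 N, if the wrist force passes 120 N, or if a joint passes its speed limit or range.

## Working session

There is one attempt and no reset: what is moved stays moved. The work goes in short steps, Python scripts to look and compute and a tool call to move; the robot and the scene stay as the last step left them, time stands still between calls to the robot, and variables do not carry over. Pictures are saved under pics/ and viewed, about 12 in all and at most 16, crops included, and the job is handed in when it is done.

Besides the shell and the picture viewer there is one more tool, called by a JSON object that holds its "name" and its "arguments", one argument or row to a line. step_arm: Moves the arm, as the interface text tells. Its arguments: {"type":"object","properties":{"motion":{"type":"array","items":{"type":"array","items":{"type":"number"}}},"grip":{"type":"number"},"grip_force":{"type":"number"}},"required":["motion"]}

```bash
ls; mkdir -p pics; python3 - <<'E'
from plant import ctrl
import cv2,numpy as np
o=ctrl.get_obs();print({k:np.round(v,3).tolist() for k,v in o.items()},ctrl.tips_ahead)
for n in("side","top"):
    c=ctrl.camera(n);cv2.imwrite(f"pics/{n}0.png",cv2.resize(c["pixels"][:,:,::-1],(768,576)))
    print(n,c["mtx"].tolist(),c["k1"],np.round(c["extrinsics"],3).tolist(),(c["depth"]>0).mean())
E
```

```text
pics
{'time_s': 0.0, 'joint_pos': [-1.487, 0.105, 0.096, 1.564, 0.0, 1.353], 'joint_vel': [-0.001, 0.0, -0.001, 0.001, -0.001, -0.001], 'tau': [-0.0, -55.692, 50.366, 0.016, -0.0, 0.0], 'tool_pos': [178.336, -572.566, 252.508], 'ee_rot': [[0.955, 0.297, -0.0], [0.297, -0.955, 0.001], [0.0, -0.001, -1.0]], 'contact_force': [0.31, 0.669, 0.299], 'moment': [-0.026, -0.039, 0.026], 'grip_width': 0.996} 22.0
side [[358.2263699072729, 0.0, 255.75893154111318], [0.0, 358.2263699072729, 190.47076897653136], [0.0, 0.0, 1.0]] -0.013630501868588097 [[-0.995, -0.1, -0.007, 515.006], [0.057, -0.62, 0.783, -124.106], [-0.082, 0.779, 0.622, -1237.204], [0.0, 0.0, 0.0, 1.0]] 0.996124267578125
top [[482.5142693103427, 0.0, 255.81060356423868], [0.0, 482.5142693103427, 186.8363452127255], [0.0, 0.0, 1.0]] -0.09390219356609314 [[0.009, -1.0, -0.008, 9.337], [0.993, 0.008, 0.121, -533.416], [-0.121, -0.009, 0.993, -1521.027], [0.0, 0.0, 0.0, 1.0]] 0.9962056477864584
```

View pics/side0.png

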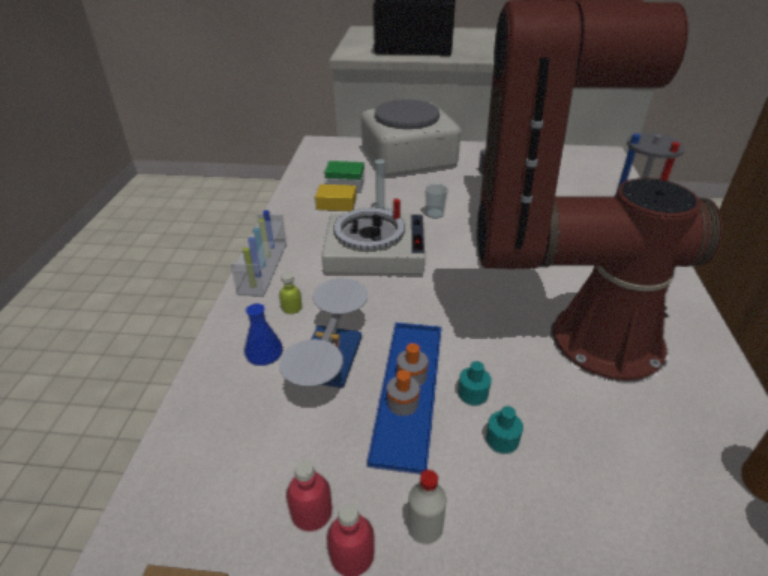

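View pics/top0.png

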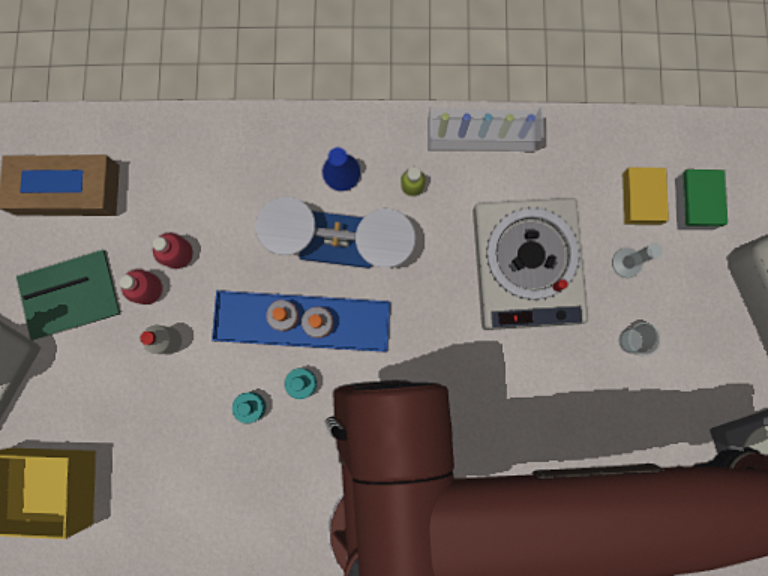

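```bash
cat > h.py <<'E'
from plant import ctrl
import cv2,numpy as np
def ray(c,uv):
    K=c["mtx"];x=cv2.undistortPoints(np.array([[uv]],float),K,np.array([c["k1"],0,0,0.]))[0,0]
    E=c["extrinsics"];R=E[:3,:3];o=-R.T@E[:3,3];d=R.T@np.array([x[0],-x[1],-1.]);return o,d
def onplane(c,uv,z):
    o,d=ray(c,uv);return o+d*(z-o[2])/d[2]
def bydepth(c,uv):
    o,d=ray(c,uv);return o+d*c["depth"][int(round(uv[1])),int(round(uv[0]))]
def cross(a,b):
    (o,d),(p,e)=a,b;t=np.linalg.lstsq(np.c_[d,-e],p-o,rcond=None)[0]
    A,B=o+t[0]*d,p+t[1]*e;return (A+B)/2,np.linalg.norm(A-B)
def blobs(c,lo,hi,amin=15):
    m=cv2.inRange(cv2.cvtColor(c["pixels"],cv2.COLOR_RGB2HSV),lo,hi)
    n,l,s,ce=cv2.connectedComponentsWithStats(m)
    return [(s[i,4],ce[i],s[i,:4],l==i) for i in range(1,n) if s[i,4]>=amin]
def cloud(c):
    h,w=c["depth"].shape;g=np.stack(np.meshgrid(np.arange(w),np.arange(h)),-1).reshape(-1,1,2).astype(float)
    x=cv2.undistortPoints(g,c["mtx"],np.array([c["k1"],0,0,0.]))[:,0]
    P=np.c_[x[:,0],-x[:,1],-np.ones(len(x))]*c["depth"].reshape(-1,1)
    E=c["extrinsics"];return ((P-E[:3,3])@E[:3,:3]).reshape(h,w,3)
ORANGE=((5,150,100),(18,255,255))
def move(target,yaw=None):
    """prints shift in tool units and yaw turn (about tool z) units"""
    o=ctrl.get_obs();R=np.array(o["ee_rot"]);d=R.T@(np.array(target)-o["tool_pos"])
    print("mm",d.round(1),"units",(d/750).round(4))
    if yaw is not None:
        # tilt fix + yaw
        c,s=np.cos(yaw),np.sin(yaw);T=np.array([[c,s,0],[s,-c,0],[0,0,-1.]])
        r=cv2.Rodrigues(R.T@T)[0].ravel();print("turn units",(r/np.pi).round(4))
E
python3 - <<'E'
from h import *
s=ctrl.camera("side");t=ctrl.camera("top");np.set_printoptions(precision=1,suppress=True)
S=blobs(s,*ORANGE);T=blobs(t,*ORANGE)
for n,B,c in(("s",S,s),("t",T,t)):
    C=cloud(c)
    for b in B: 
        P=C[b[3]];print(n,b[0],b[1],b[2],"top z",np.percentile(P[:,2],95), "bydepth med",np.median(P,0))
RED=((0,190,110),(4,255,255))
for n,c in(("s",s),("t",t)):
    C=cloud(c)
    for b in blobs(c,*RED,8): print("red",n,b[0],b[1],b[2],np.median(C[b[3]],0),np.percentile(C[b[3]][:,2],95))
C=cloud(t);C2=cloud(s)
# pans: points with z 85..125 around
def disc(C,x0,y0,r,z0,z1):
    m=(np.hypot(C[...,0]-x0,C[...,1]-y0)<r)&(C[...,2]>z0)&(C[...,2]<z1);P=C[m];return len(P),P.mean(0),cv2.minEnclosingCircle(P[:,:2].astype(np.float32))
for uv in((190,151),(257,159),(353,172),(355,152)): 
    p=bydepth(t,uv);print(uv,p)
for uv in((190,151),(257,159)):
    p=bydepth(t,uv)
    for CC in(C,C2):print("pan",disc(CC,p[0],p[1],75,p[2]-8,p[2]+8))
m=(C[...,2]>85)&(C[...,2]<100)&(np.hypot(C[...,0]-bydepth(t,(353,168))[0],C[...,1]-bydepth(t,(353,168))[1])<115)
print("collar",m.sum(),cv2.minEnclosingCircle(C[m][:,:2].astype(np.float32)),cv2.fitEllipse(cv2.convexHull(C[m][:,:2].astype(np.float32))),np.median(C[m],0))
# tray
b=max(blobs(t,(105,150,80),(125,255,255)),key=lambda b:b[0]);hull=cv2.convexHull(C[b[3]][:,:2].astype(np.float32));print("tray",cv2.minAreaRect(hull),np.median(C[b[3]],0))
E
```

```text
s 78 [275. 235.] [271 229   8  13] top z 91.46492076220817 bydepth med [441.2 166.7  86.6]
s 109 [269.9 252. ] [265 246  17  15] top z 91.96204341794333 bydepth med [453.7 237.9  85.4]
s 19 [268.7 267.3] [263 266  12   3] top z 51.42263741093189 bydepth med [452.2 263.4  47.3]
t 60 [185.7 209. ] [182 205   9   9] top z 95.33683378261074 bydepth med [455.5 229.3  90.4]
t 58 [209.8 213.6] [206 210   9   9] top z 95.76207687140364 bydepth med [441.3 154.5  89.8]
red s 71 [285.9 318.7] [282 314   9  10] [399.9 487.8 149.5] 151.3471376149534
red t 18 [375.2 188.8] [373 187   5   5] [ 517.3 -343.1  150.6] 155.34469049655283
red t 9 [ 96.  222.4] [ 94 221   6   5] [409.2 491.1 148.3] 153.25304002783085
(190, 151) [636.9 220.5  94.9]
(257, 159) [611.9  10.6 101.1]
(353, 172) [ 578.3 -292.6   71.9]
(355, 152) [ 640.  -297.5   84.9]
pan (879, array([638.6, 220.3,  99.3]), ((640.6080322265625, 221.83636474609375), 62.2807502746582))
pan (1028, array([639.5, 225.9,  99.5]), ((639.5509033203125, 221.1980743408203), 64.02955627441406))
pan (1200, array([615.1,  13.2, 100.7]), ((616.0885009765625, 14.001338005065918), 62.40496063232422))
pan (678, array([615. ,  17.9,  99.6]), ((616.1488647460938, 12.232410430908203), 64.45112609863281))
collar 1027 ((579.0279541015625, -295.73602294921875), 104.57193756103516) ((584.8740234375, -294.0467224121094), (192.7799835205078, 198.8020477294922), 84.17741394042969) [ 589.6 -284.4   93.5]
tray ((428.6031188964844, 189.62057495117188), (388.50238037109375, 142.7958984375), 86.44628143310547) [441.3 186.1   5.2]
```

```bash
python3 - <<'E'
from h import *
from scipy.optimize import least_squares
np.set_printoptions(precision=1,suppress=True)
s=ctrl.camera("side");t=ctrl.camera("top");C=cloud(t);C2=cloud(s)
for X,n in((C,"t"),(C2,"s")):
    m=(abs(X[...,2]-93)<5)&(abs(np.hypot(X[...,0]-583,X[...,1]+294)-87)<16);P=X[m][:,:2]
    r=least_squares(lambda p:np.hypot(P[:,0]-p[0],P[:,1]-p[1])-87,[583,-294],loss="soft_l1");print(n,"collar",len(P),r.x,np.median(X[m][:,2]))
S=sorted([b for b in blobs(s,*ORANGE,40)],key=lambda b:b[1][1]);T=sorted([b for b in blobs(t,*ORANGE,40)],key=lambda b:-b[1][0])
for a,b in zip(S,T):
    P=C[b[3]];print("onplane z90",onplane(t,b[1],90),"upper part",P[P[:,2]>85].mean(0))
    # side: top-face centre ~ 3px below blob top
    uv=(a[1][0],a[2][1]+2.5);print("  tri",cross(ray(s,uv),ray(t,b[1])))
for b in blobs(s,(0,140,80),(6,255,255),8)+blobs(s,(174,140,80),(180,255,255),8):
    if abs(b[1][0]-264)<12 and b[1][1]<160:
        print("post side",b[0],b[1],b[2],np.median(C2[b[3]],0)); sp=b
for lo,hi in(((0,150,80),(6,255,255)),((174,150,80),(180,255,255))):
  for b in blobs(t,lo,hi,5):
    if abs(b[1][0]-375)<10: 
        P=C[b[3]];print("post top",b[0],b[1],b[2],np.median(P,0),"plane149",onplane(t,b[1],149),P[P[:,2]>143].mean(0))
        print(cross(ray(t,b[1]),ray(s,(sp[1][0],sp[2][1]+1.5))))
E
```

```text
t collar 861 [ 586.5 -294.3] 93.50042673623146
s collar 387 [ 587.9 -290.7] 92.53831794743256
onplane z90 [442.  154.5  90. ] upper part [442.7 155.   90.9]
  tri (array([442.1, 154.7,  88. ]), np.float64(0.07987844551276281))
onplane z90 [455.4 229.6  90. ] upper part [455.5 230.3  90.7]
  tri (array([454.1, 229.3,  92.1]), np.float64(2.4115523219584087))
post side 29 [264.  138.4] [263 133   3  13] [ 516.6 -335.3  129.2]
post top 28 [374.5 189.2] [372 187   6   6] [ 515.2 -341.5  150.3] plane149 [ 514.9 -341.4  149. ] [ 515.6 -341.5  150. ]
(array([ 516.6, -343.5,  140.3]), np.float64(1.316168885533297))
```

{"name": "step_arm", "arguments": {
  "motion": [
    [0,0,0,0,0,-0.0475],
    [0,0,0,0,0,-0.0475],
    [0,0,0,0,0,-0.0475],
    [0,0,0,0,0,-0.0475],
    [0,0,0,0,0,-0.0475],
    [0,0,0,0,0,-0.0475],
    [0,0,0,0,0,-0.0475],
    [0,0,0,0,0,-0.0475],
    [0,0,0,0,0,-0.0475],
    [0,0,0,0,0,-0.0475],
    [0,0,0,0,0,-0.0475],
    [0,0,0,0,0,-0.0475]
  ]
}}

```text
time_s: 1.5
tool_pos: [178.3, -572.3, 251.9]
ee_rot: [[-0.511, 0.86, -0.0], [0.86, 0.511, 0.002], [0.002, 0.001, -1.0]]
contact_force: [-0.1, -0.4, 0.1]
grip_width: 1.003
```

{"name": "step_arm", "arguments": {
  "motion": [
    [0,0,0,0,0,-0.0475],
    [0,0,0,0,0,-0.0475],
    [0,0,0,0,0,-0.0475],
    [0,0,0,0,0,-0.0475],
    [0,0,0,0,0,-0.0475],
    [0,0,0,0,0,-0.0475],
    [0,0,0,0,0,-0.0475],
    [0,0,0,0,0,-0.0475],
    [0,0,0,0,0,-0.0475],
    [0,0,0,0,0,-0.0475],
    [0,0,0,0,0,-0.0475],
    [0,0,0,0,0,0]
  ],
  "grip": 0.7
}}

```text
time_s: 2.7
tool_pos: [178.2, -571.8, 250.8]
ee_rot: [[-0.815, -0.579, -0.0], [-0.579, 0.815, 0.004], [-0.002, 0.004, -1.0]]
contact_force: [-0.3, -0.6, 0.1]
grip_width: 0.702
```

```bash
python3 - <<'E'
from h import *
o=ctrl.get_obs();print(o["tool_pos"],o["joint_pos"],o["time_s"],o["contact_force"])
move((516,-342,200),0.599+np.pi)
E
```

```text
[ 178.24752316 -571.77917533  250.76223284] [-1.48672169e+00  1.05671736e-01  9.43029872e-02  1.56373397e+00
  8.55920733e-06 -2.10468123e+00] 2.7 [-0.29266445 -0.58150005  0.13186786]
mm [-408.3   -8.6   51.6] units [-0.5444 -0.0115  0.0688]
turn units [0.0012 0.0007 0.006 ]
```

{"name": "step_arm", "arguments": {
  "motion": [
    [-0.05,-0.001,0,0,0,0.002],
    [-0.05,-0.001,0,0,0,0.002],
    [-0.05,-0.001,0,0,0,0.002],
    [-0.05,-0.001,0,0,0,0],
    [-0.05,-0.001,0,0,0,0],
    [-0.05,-0.001,0,0,0,0],
    [-0.05,-0.001,0,0,0,0],
    [-0.05,-0.001,0,0,0,0],
    [-0.05,-0.001,0,0,0,0],
    [-0.05,-0.001,0,0,0,0],
    [-0.044,-0.0015,0,0,0,0],
    [0,0,0,0,0,0]
  ]
}}

```text
time_s: 3.9
tool_pos: [537.1, -348.3, 250.5]
ee_rot: [[-0.86, -0.51, 0.0], [-0.51, 0.86, 0.004], [-0.002, 0.003, -1.0]]
contact_force: [-0.3, 0.5, -0.8]
grip_width: 0.7
```

```bash
python3 - <<'E'
from h import *
o=ctrl.get_obs();print(o["tool_pos"],o["joint_pos"],o["time_s"],o["contact_force"])
move((516,-342,132),0.599+np.pi)
E
```

```text
[ 537.10317032 -348.25906416  250.46746457] [-0.78036446  0.23125538  0.23223447  1.57417748  0.00277263 -1.31526194] 3.9 [-0.30693237  0.49141531 -0.83480568]
mm [ 15.2  15.8 118.5] units [0.0203 0.021  0.158 ]
turn units [ 0.0009  0.0007 -0.0204]
```

{"name": "step_arm", "arguments": {
  "motion": [
    [0,0,0,0,0,-0.0204],
    [0.0203,0.021,0.03,0,0,0],
    [0,0,0,0,0,0]
  ]
}}

```text
time_s: 4.2
tool_pos: [514.7, -342.0, 224.4]
ee_rot: [[-0.83, -0.558, -0.004], [-0.558, 0.83, 0.007], [-0.001, 0.008, -1.0]]
contact_force: [0.0, -0.0, -1.0]
grip_width: 0.698
```

```bash
python3 - <<'E'
from h import *
o=ctrl.get_obs();print(o["tool_pos"],o["contact_force"])
move((516,-342,132),0.599+np.pi)
t=ctrl.camera("top");s=ctrl.camera("side")
a=t["pixels"][130:240,310:430,::-1];b=s["pixels"][80:190,200:330,::-1]
cv2.imwrite("pics/g1.png",np.hstack([cv2.resize(x,(390,360),interpolation=cv2.INTER_CUBIC) for x in(a,b)]))
E
```

```text
[ 514.73735315 -341.99542498  224.44750483] [ 0.0058158  -0.02861087 -0.98501091]
mm [-1.  -1.4 92.4] units [-0.0013 -0.0019  0.1233]
turn units [ 0.0024  0.0002 -0.0023]
```

View pics/g1.png

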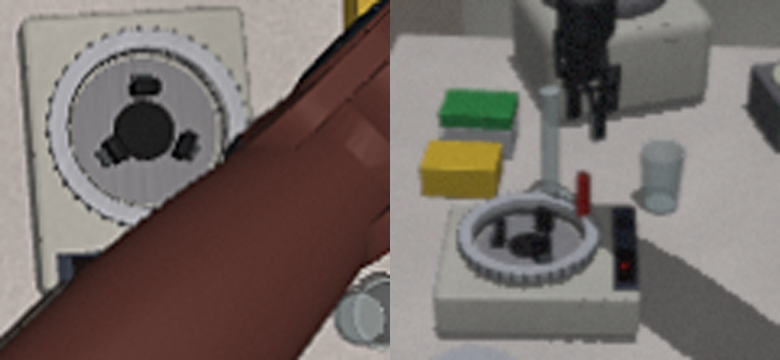

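The picture shows the open fingers (crop px ~585,120) right above the red post (583,193); nothing else is under them. Descending.

{"name": "step_arm", "arguments": {
  "motion": [
    [-0.001,-0.001,0.025,0.001,0,-0.001],
    [0,-0.001,0.025,0.001,0,-0.001],
    [0,0,0.025,0,0,0],
    [0,0,0.025,0,0,0],
    [0,0,0.0233,0,0,0],
    [0,0,0,0,0,0]
  ]
}}

```text
time_s: 4.9
tool_pos: [526.1, -354.0, 147.1]
ee_rot: [[-0.834, -0.552, 0.022], [-0.552, 0.834, -0.02], [-0.007, -0.029, -1.0]]
contact_force: [-0.6, 0.3, -1.0]
grip_width: 0.701
```

{"name": "step_arm", "arguments": {
  "motion": [
    [0,0,0,0,0,0],
    [0,0,0,0,0,0],
    [0,0,0,0,0,0],
    [0,0,0,0,0,0],
    [0,0,0,0,0,0],
    [0,0,0,0,0,0]
  ],
  "grip": 0,
  "grip_force": 60
}}

```text
time_s: 5.5
tool_pos: [519.0, -342.9, 154.0]
ee_rot: [[-0.835, -0.551, 0.004], [-0.551, 0.835, 0.002], [-0.004, -0.001, -1.0]]
contact_force: [-1.8, 0.7, -5.5]
grip_width: 0.209
```

```bash
python3 - <<'E'
from h import *
o=ctrl.get_obs();print(o["tool_pos"],o["contact_force"],o["moment"],o["grip_width"])
move((516,-342,150),0.599+np.pi)
E
```

```text
[ 518.96926013 -342.91736569  154.03123925] [-1.82470313  0.65103518 -5.45718785] [ 0.31258735  0.33569859 -0.0547142 ] 0.20884358784204057
mm [2.  2.4 4. ] units [0.0027 0.0032 0.0054]
turn units [-0.0003  0.0014 -0.005 ]
```

{"name": "step_arm", "arguments": {
  "motion": [
    [0,0,0,0,0,0],
    [0,0,0,0,0,0],
    [0,0,0,0,0,0],
    [0,0,0,0,0,0],
    [0,0,0,0,0,0]
  ],
  "grip": 0.6
}}

```text
time_s: 6.0
tool_pos: [521.1, -345.7, 157.6]
ee_rot: [[-0.835, -0.55, 0.01], [-0.55, 0.835, -0.004], [-0.006, -0.009, -1.0]]
contact_force: [0.0, 0.4, 0.3]
grip_width: 0.602
```

{"name": "step_arm", "arguments": {
  "motion": [
    [0,0,0.008,0,0,0],
    [0,0,0.008,0,0,0],
    [0,0,0.008,0,0,0],
    [0,0,0,0,0,0],
    [0,0,0,0,0,0],
    [0,0,0,0,0,0]
  ]
}}

```text
time_s: 6.6
tool_pos: [521.1, -345.5, 137.1]
ee_rot: [[-0.835, -0.55, 0.009], [-0.55, 0.835, -0.003], [-0.006, -0.008, -1.0]]
contact_force: [-0.6, 0.1, -0.6]
grip_width: 0.603
```

```bash
python3 - <<'E'
from h import *
o=ctrl.get_obs();print(o["tool_pos"],o["contact_force"],o["moment"],o["grip_width"],o["joint_vel"])
move((516,-342,132),0.599+np.pi)
E
```

```text
[ 521.09769103 -345.4945166   137.13988166] [-0.55235069  0.13324683 -0.61616769] [ 0.01009119 -0.03622396 -0.03163645] 0.6027473800295039 [-7.85498750e-04  7.69977421e-05  3.05303950e-03  1.30006068e-03
  1.29739435e-03  8.83623574e-04]
mm [2.4 5.8 5.1] units [0.0032 0.0077 0.0068]
turn units [-0.0026  0.0019 -0.0053]
```

{"name": "step_arm", "arguments": {
  "motion": [
    [0.0032,0.0077,0.004,-0.0026,0.0019,-0.0053],
    [0,0,0.0035,0,0,0],
    [0,0,0,0,0,0]
  ]
}}

```text
time_s: 6.9
tool_pos: [515.6, -341.8, 131.4]
ee_rot: [[-0.825, -0.565, -0.001], [-0.565, 0.825, 0.0], [0.0, 0.0, -1.0]]
contact_force: [-0.7, 0.1, 0.2]
grip_width: 0.604
```

{"name": "step_arm", "arguments": {
  "motion": [
    [0,0,0,0,0,0],
    [0,0,0,0,0,0],
    [0,0,0,0,0,0],
    [0,0,0,0,0,0],
    [0,0,0,0,0,0]
  ],
  "grip": 0,
  "grip_force": 80
}}

```text
time_s: 7.4
tool_pos: [515.7, -342.2, 131.9]
ee_rot: [[-0.825, -0.565, -0.0], [-0.565, 0.825, -0.001], [0.001, -0.001, -1.0]]
contact_force: [0.1, -0.2, -0.3]
grip_width: 0.216
```

{"name": "step_arm", "arguments": {
  "motion": [
    [0,0,-0.004,0,0,0],
    [0,0,-0.006,0,0,0],
    [0,0,-0.006,0,0,0],
    [0,0,-0.006,0,0,0],
    [0,0,0,0,0,0]
  ]
}}

```text
time_s: 7.9
tool_pos: [515.7, -342.0, 147.4]
ee_rot: [[-0.825, -0.565, -0.001], [-0.565, 0.825, 0.001], [0.0, 0.001, -1.0]]
contact_force: [1.9, -1.5, -7.3]
grip_width: 0.215
```

```bash
python3 - <<'E'
from h import *
o=ctrl.get_obs();print(o["tool_pos"],o["contact_force"],o["moment"],o["grip_width"],o["joint_vel"])
move((516,-342,150),0.599+np.pi)
E
```

```text
[ 515.68030037 -341.99551552  147.42316923] [ 1.94182137 -1.51933805 -7.2603904 ] [-0.56473034 -0.47494482 -0.09733687] 0.21518160017584384 [-0.00070153  0.00727413 -0.00628771 -0.01035458  0.00058182  0.00036011]
mm [-0.3 -0.2 -2.6] units [-0.0003 -0.0002 -0.0034]
turn units [ 0.0003 -0.0002  0.0003]
```

{"name": "step_arm", "arguments": {
  "motion": [
    [0,0,-0.002,0,0,0],
    [-0.0002,0.006,0,0,0,0.0167],
    [-0.0002,0.006,0,0,0,0.0167],
    [-0.0002,0.006,0,0,0,0.0167],
    [-0.0002,0.006,0,0,0,0.0167],
    [-0.0002,0.006,0,0,0,0.0167],
    [-0.0002,0.006,0,0,0,0.0167],
    [0,0,0,0,0,0]
  ]
}}

```text
time_s: 8.7
tool_pos: [504.5, -315.9, 148.1]
ee_rot: [[-0.963, -0.271, -0.0], [-0.271, 0.963, 0.002], [-0.0, 0.002, -1.0]]
contact_force: [2.3, -0.9, -7.5]
grip_width: 0.213
```

```bash
cat >> h.py <<'E'
N0=np.array([586.5,-294.]);P0=np.array([516.,-342.])
def col(th=None,z=149):
    o=ctrl.get_obs();p=np.array(o["tool_pos"]);v=p[:2]-N0;a0=np.arctan2(*(P0-N0)[::-1]);a=np.arctan2(v[1],v[0])
    print("t",o["time_s"],"p",p.round(1),"r",np.hypot(*v).round(1),"collar",round((a-a0+np.pi)%(2*np.pi)-np.pi+1.05,3),"F",np.round(o["contact_force"],1),"M",np.round(o["moment"],2),"g",round(o["grip_width"],3),"q",np.round(o["joint_pos"],2))
    if th is not None:
        b=a0+th-1.05;move((N0[0]+85*np.cos(b),N0[1]+85*np.sin(b),z),b)
E
python3 -c "
from h import *
col(0.0)"
```

```text
t 8.7 p [ 504.5 -315.9  148.1] r 84.9 collar 0.713 F [ 2.3 -0.9 -7.5] M [-0.24 -0.4  -0.26] g 0.213 q [-0.78  0.1  -0.1   1.37  0.   -1.05]
mm [-21.3  55.4  -0.8] units [-0.0284  0.0738 -0.001 ]
turn units [ 8.000e-04 -1.000e-04  2.313e-01]
```

{"name": "step_arm", "arguments": {
  "motion": [
    [-0.0002,0.0066,0,0,0,0.0187],
    [-0.0002,0.0066,0,0,0,0.0187],
    [-0.0002,0.0066,0,0,0,0.0187],
    [-0.0002,0.0066,0,0,0,0.0187],
    [-0.0002,0.0066,0,0,0,0.0187],
    [-0.0002,0.0066,0,0,0,0.0187],
    [-0.0002,0.0066,0,0,0,0.0187],
    [-0.0002,0.0066,0,0,0,0.0187],
    [-0.0002,0.0066,0,0,0,0.0187],
    [-0.0002,0.0066,0,0,0,0.0187],
    [-0.0002,0.006,0,0,0,0.018],
    [0,0,0,0,0,0]
  ]
}}

```text
time_s: 9.9
tool_pos: [508.8, -261.8, 147.9]
ee_rot: [[-0.932, 0.362, 0.002], [0.362, 0.932, 0.003], [-0.001, 0.004, -1.0]]
contact_force: [3.8, 0.6, -6.6]
grip_width: 0.213
```

```bash
python3 -c "
from h import *
col(-0.03)"
```

```text
t 9.9 p [ 508.8 -261.8  147.9] r 84.1 collar 0.06 F [ 3.8  0.6 -6.6] M [-0.15 -0.57  0.03] g 0.213 q [-0.71  0.03 -0.18  1.37  0.   -0.33]
mm [ 0.4  7.6 -1.1] units [ 0.0005  0.0102 -0.0015]
turn units [0.0012 0.0003 0.0355]
```

Push on to the open stop, a little past, until the tangential force shows it.

{"name": "step_arm", "arguments": {
  "motion": [
    [0,0.004,0,0,0,0.011],
    [0,0.003,0,0,0,0.008],
    [0,0.003,0,0,0,0.005],
    [0,0.002,0,0,0,0],
    [0,0.002,0,0,0,0]
  ]
}}

```text
time_s: 10.4
tool_pos: [511.1, -257.0, 147.9]
ee_rot: [[-0.904, 0.428, -0.003], [0.428, 0.904, -0.005], [0.0, -0.006, -1.0]]
contact_force: [-1.3, -9.0, -7.4]
grip_width: 0.214
```

```bash
python3 -c "
from h import *
col(0,133)"
```

```text
t 10.4 p [ 511.1 -257.   147.9] r 84.0 collar -0.004 F [-1.3 -9.  -7.4] M [-1.26  0.18  0.41] g 0.214 q [-0.69  0.03 -0.18  1.37 -0.01 -0.25]
mm [ 1.  -0.2 14.9] units [ 0.0013 -0.0003  0.0199]
turn units [-0.0018 -0.0001  0.0033]
```

{"name": "step_arm", "arguments": {
  "motion": [
    [0,0.002,0.005,0,0,0],
    [0,0.001,0.006,0,0,0],
    [0,0.001,0.006,0,0,0],
    [0,0.001,0.004,0,0,0],
    [0,0,0,0,0,0]
  ]
}}

```text
time_s: 10.9
tool_pos: [510.9, -257.2, 132.4]
ee_rot: [[-0.906, 0.424, -0.005], [0.424, 0.906, -0.009], [0.001, -0.01, -1.0]]
contact_force: [1.8, -1.9, -4.7]
grip_width: 0.213
```

{"name": "step_arm", "arguments": {
  "motion": [
    [0,0,0,0,0,0],
    [0,0,0,0,0,0],
    [0,0,0,0,0,0],
    [0,0,0,0,0,0]
  ],
  "grip": 0.6
}}

```text
time_s: 11.3
tool_pos: [511.4, -257.2, 134.6]
ee_rot: [[-0.906, 0.423, -0.004], [0.423, 0.906, -0.01], [-0.001, -0.01, -1.0]]
contact_force: [-0.2, 0.2, 0.0]
grip_width: 0.598
```

{"name": "step_arm", "arguments": {
  "motion": [
    [0,0,-0.02,0,0,0],
    [0,0,-0.035,0,0,0],
    [0,0,-0.035,0,0,0],
    [0,0,-0.03,0,0,0],
    [0,0,-0.02,0,0,0],
    [0,0,0,0,0,0]
  ]
}}

```text
time_s: 11.9
tool_pos: [511.8, -255.6, 249.8]
ee_rot: [[-0.907, 0.422, -0.001], [0.422, 0.906, -0.011], [-0.004, -0.011, -1.0]]
contact_force: [-0.0, -0.2, 0.2]
grip_width: 0.601
```

```bash
python3 - <<'E'
from h import *
col()
s=ctrl.camera("side");C2=cloud(s)
for lo,hi in(((0,140,80),(6,255,255)),((174,140,80),(180,255,255))):
  for b in blobs(s,lo,hi,8):
    if b[1][1]<175: print("post side",b[0],b[1],b[2],np.median(C2[b[3]],0),np.percentile(C2[b[3]][:,2],[5,95]))
for b in blobs(s,*ORANGE,40): print(b[1],np.median(C2[b[3]],0))
move((442,154.5,250),np.pi)
E
```

```text
t 11.9 p [ 511.8 -255.6  249.8] r 84.0 collar -0.023 F [-0.  -0.2  0.2] M [-0.02 -0.04  0.04] g 0.601 q [-0.69  0.01 -0.    1.55 -0.01 -0.25]
post side 35 [263.8 148.6] [262 143   5  13] [ 509.69995791 -249.1462641   133.7471954 ] [105.59379667 151.61496211]
[275.03846154 234.97435897] [441.27283571 165.60222986  87.84820844]
[269.88695652 252.23478261] [453.81751398 238.98728161  82.91875091]
mm [236.1 342.2  -5.7] units [ 0.3148  0.4563 -0.0075]
turn units [-0.0035  0.     -0.1387]
```

{"name": "step_arm", "arguments": {
  "motion": [
    [0,0,0,0,0,0.045],
    [0,0,0,0,0,0.045],
    [0,0,0,0,0,0.045],
    [0,0,0,0,0,0.045],
    [0,0,0,0,0,0.045],
    [0,0,0,0,0,0.045],
    [0,0,0,0,0,0.045],
    [0,0,0,0,0,0.045],
    [0,0,0,0,0,0]
  ]
}}

```text
time_s: 12.85
tool_pos: [509.0, -253.0, 240.9]
ee_rot: [[0.04, 0.999, -0.011], [0.999, -0.04, -0.004], [-0.004, -0.01, -1.0]]
contact_force: [0.3, 0.1, 0.1]
grip_width: 0.6
```

{"name": "step_arm", "arguments": {
  "motion": [
    [0.025,-0.004,0,0,0,0],
    [0.05,-0.009,0,0,0,0],
    [0.05,-0.009,0,0,0,0],
    [0.05,-0.009,0,0,0,0],
    [0.05,-0.009,0,0,0,0],
    [0.05,-0.009,0,0,0,0],
    [0.05,-0.009,0,0,0,0],
    [0.05,-0.009,0,0,0,0],
    [0.05,-0.009,0,0,0,0],
    [0.05,-0.008,0,0,0,0],
    [0.03,-0.004,0,0,0,0],
    [0,0,0,0,0,0]
  ]
}}

```text
time_s: 14.05
tool_pos: [443.1, 140.9, 233.1]
ee_rot: [[-0.014, 1.0, -0.018], [1.0, 0.014, 0.0], [0.0, -0.018, -1.0]]
contact_force: [-0.4, -0.0, -0.0]
grip_width: 0.597
```

```bash
python3 - <<'E'
from h import *
np.set_printoptions(precision=1,suppress=True)
o=ctrl.get_obs();print(o["tool_pos"],o["joint_pos"],o["joint_vel"])
s=ctrl.camera("side");t=ctrl.camera("top");C2=cloud(s)
for b in blobs(s,*ORANGE,20): print(b[0],b[1],np.median(C2[b[3]],0))
for b in blobs(t,*ORANGE,20): print(b[1],onplane(t,b[1],90))
move((442,154.5,180),np.pi/2)
E
```

```text
[443.1 140.9 233.1] [ 0.  -0.3 -0.3  1.6  0.   1.6] [-0.  -0.  -0.  -0.  -0.  -0.1]
82 [275.  234.7] [441.3 165.3  87.5]
108 [269.9 252.1] [453.8 237.3  86.3]
20 [269.  267.2] [452.2 262.4  47.4]
mm [15.6 -0.6 53.1] units [ 0.  -0.   0.1]
turn units [-0.  0.  0.]
```

{"name": "step_arm", "arguments": {
  "motion": [
    [0.0208,-0.0008,0.01,-0.0057,0,0.003],
    [0,0,0.02,0,0,0],
    [0,0,0.025,0,0,0],
    [0,0,0.025,0,0,0],
    [0,0,0.025,0,0,0],
    [0,0,0.02,0,0,0],
    [0,0,0.01,0,0,0],
    [0,0,0,0,0,0],
    [0,0,0,0,0,0]
  ]
}}

```text
time_s: 15.05
tool_pos: [443.8, 144.2, 123.2]
ee_rot: [[-0.004, 1.0, -0.005], [1.0, 0.004, -0.004], [-0.004, -0.005, -1.0]]
contact_force: [-0.0, -0.6, 0.4]
grip_width: 0.598
```

```bash
sed -i 's/np.array(target)-o\["tool_pos"\])/&; np.set_printoptions(suppress=True,precision=4)/; s/R.T@T)\[0\]/R.T@T)[0]/' h.py; python3 - <<'E'
from h import *
o=ctrl.get_obs();print(o["tool_pos"],o["joint_vel"].round(3))
move((442,154.5,79),np.pi/2)
E
```

```text
[443.76428342 144.23552475 123.1821778 ] [-0.014  0.004 -0.006 -0.002 -0.002 -0.01 ]
mm [10.4 -1.5 44.1] units [ 0.0139 -0.002   0.0589]
turn units [-0.0015  0.0012  0.0011]
```

{"name": "step_arm", "arguments": {
  "motion": [
    [0.0139,-0.002,0,-0.0015,0.0012,0.001],
    [0,0,0.004,0,0,0],
    [0,0,0.012,0,0,0],
    [0,0,0.012,0,0,0],
    [0,0,0.012,0,0,0],
    [0,0,0,0,0,0]
  ]
}}

```text
time_s: 15.65
tool_pos: [443.4, 155.6, 92.5]
ee_rot: [[-0.001, 1.0, 0.004], [1.0, 0.001, 0.0], [0.0, 0.004, -1.0]]
contact_force: [-0.1, 0.4, -0.2]
grip_width: 0.599
```

```bash
python3 - <<'E'
from h import *
o=ctrl.get_obs();print(o["tool_pos"],o["joint_vel"].round(3))
move((442,154.5,79),np.pi/2)
E
```

```text
[443.43400963 155.64322973  92.54736886] [ 0.    -0.004  0.01   0.006 -0.    -0.001]
mm [-1.1 -1.5 13.5] units [-0.0015 -0.002   0.0181]
turn units [ 0.0012 -0.0001  0.0004]
```

{"name": "step_arm", "arguments": {
  "motion": [
    [-0.0015,-0.002,0.008,0.001,0,0],
    [0,0,0.008,0,0,0],
    [0,0,0.003,0,0,0],
    [0,0,0,0,0,0]
  ]
}}

```text
time_s: 16.05
tool_pos: [441.5, 154.3, 76.6]
ee_rot: [[-0.001, 1.0, -0.001], [1.0, 0.001, 0.0], [0.0, -0.001, -1.0]]
contact_force: [-0.0, 0.9, -0.6]
grip_width: 0.598
```

{"name": "step_arm", "arguments": {
  "motion": [
    [0,0,0,0,0,0],
    [0,0,0,0,0,0],
    [0,0,0,0,0,0],
    [0,0,0,0,0,0],
    [0,0,0,0,0,0]
  ],
  "grip": 0,
  "grip_force": 80
}}

```text
time_s: 16.55
tool_pos: [442.0, 154.2, 77.0]
ee_rot: [[-0.001, 1.0, 0.0], [1.0, 0.001, 0.0], [0.0, 0.0, -1.0]]
contact_force: [0.8, 0.4, -1.9]
grip_width: 0.307
```

{"name": "step_arm", "arguments": {
  "motion": [
    [0,0,-0.005,0,0,0],
    [0,0,-0.015,0,0,0],
    [0,0,-0.02,0,0,0],
    [0,0,-0.03,0,0,0],
    [0,0,-0.03,0,0,0],
    [0,0,-0.03,0,0,0],
    [0,0,-0.03,0,0,0],
    [0,0,-0.02,0,0,0],
    [0,0,-0.01,0,0,0],
    [0,0,0,0,0,0],
    [0,0,0,0,0,0]
  ]
}}

```text
time_s: 17.65
tool_pos: [440.1, 154.2, 229.9]
ee_rot: [[-0.001, 1.0, -0.001], [1.0, 0.001, 0.0], [0.0, -0.001, -1.0]]
contact_force: [0.0, 0.0, -4.2]
grip_width: 0.308
```

```bash
python3 - <<'E'
from h import *
o=ctrl.get_obs();print(o["tool_pos"],o["contact_force"],o["moment"],o["grip_width"])
move((616,13.5,226),np.pi/2)
E
```

```text
[440.07376493 154.21589398 229.90578989] [ 0.04148341  0.02638146 -4.20188007] [-0.00242047 -0.00654346  0.00258312] 0.3075044436529456
mm [-140.9  175.8    3.7] units [-0.1879  0.2343  0.0049]
turn units [-0.0004 -0.0001  0.0004]
```

{"name": "step_arm", "arguments": {
  "motion": [
    [-0.01,0.012,0,0,0,0],
    [-0.025,0.03,0,0,0,0],
    [-0.03,0.038,0,0,0,0],
    [-0.03,0.038,0,0,0,0],
    [-0.03,0.038,0,0,0,0],
    [-0.03,0.038,0,0,0,0],
    [-0.02,0.025,0,0,0,0],
    [-0.01,0.012,0,0,0,0],
    [0,0,0,0,0,0],
    [0,0,0,0,0,0]
  ]
}}

```text
time_s: 18.65
tool_pos: [619.4, 5.1, 216.0]
ee_rot: [[-0.001, 1.0, -0.015], [1.0, 0.001, 0.002], [0.002, -0.015, -1.0]]
contact_force: [-0.5, 0.8, -3.5]
grip_width: 0.306
```

```bash
python3 - <<'E'
from h import *
o=ctrl.get_obs();print(o["tool_pos"],o["contact_force"],o["moment"],o["grip_width"])
move((616,13.5,180),np.pi/2)
E
```

```text
[619.42149303   5.05921429 216.01649382] [-0.52829964  0.75941546 -3.53487641] [ 0.01168678 -0.0374656  -0.03668659] 0.30618220964387344
mm [ 8.4 -2.9 36.1] units [ 0.0112 -0.0038  0.0481]
turn units [-0.0048 -0.0005  0.0003]
```

{"name": "step_arm", "arguments": {
  "motion": [
    [0.0112,-0.0038,0,-0.0048,0,0],
    [0,0,0.01,0,0,0],
    [0,0,0.012,0,0,0],
    [0,0,0.01,0,0,0],
    [0,0,0.006,0,0,0],
    [0,0,0,0,0,0],
    [0,0,0,0,0,0]
  ]
}}

```text
time_s: 19.35
tool_pos: [614.0, 14.6, 182.5]
ee_rot: [[-0.003, 1.0, -0.005], [1.0, 0.003, 0.002], [0.002, -0.005, -1.0]]
contact_force: [-0.5, -0.3, -2.6]
grip_width: 0.31
```

```bash
python3 - <<'E'
from h import *
o=ctrl.get_obs();print(o["tool_pos"],o["contact_force"],o["moment"],o["grip_width"])
move((616,13.5,164),np.pi/2)
t=ctrl.camera("top");s=ctrl.camera("side")
b=s["pixels"][150:300,130:330,::-1]
cv2.imwrite("pics/p1.png",cv2.resize(b,(800,600),interpolation=cv2.INTER_CUBIC))
E
```

```text
[613.95721636  14.60449535 182.49238657] [-0.4783846  -0.30950353 -2.57521538] [-0.01695517 -0.0497038  -0.01997981] 0.3099380302440356
mm [-1.2  2.1 18.5] units [-0.0015  0.0028  0.0246]
turn units [-0.0014 -0.0007  0.0009]
```

View pics/p1.png

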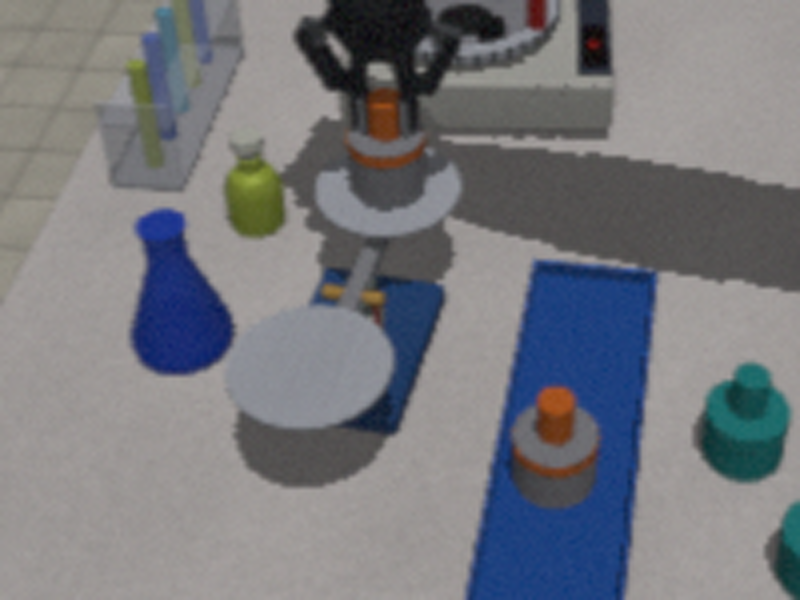

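Picture 4: the gripped jar (385,160) hangs over the right pan (390,190); the other jar stands in the tray (555,450). Lowering.

{"name": "step_arm", "arguments": {
  "motion": [
    [-0.0015,0.0028,0.004,-0.0014,0,0],
    [0,0,0.006,0,0,0],
    [0,0,0.006,0,0,0],
    [0,0,0.006,0,0,0],
    [0,0,0.003,0,0,0],
    [0,0,0,0,0,0],
    [0,0,0,0,0,0]
  ]
}}

```text
time_s: 20.15
tool_pos: [616.9, 13.2, 163.0]
ee_rot: [[-0.003, 1.0, 0.002], [1.0, 0.003, 0.002], [0.002, 0.002, -1.0]]
contact_force: [-0.4, 0.3, -3.1]
grip_width: 0.31
```

```bash
python3 - <<'E'
from h import *
o=ctrl.get_obs();print(o["tool_pos"],o["contact_force"],o["moment"],o["grip_width"])
s=ctrl.camera("side");C=cloud(s)
P=C[(np.hypot(C[...,0]-640,C[...,1]-221)<55)&(C[...,2]>80)];print("left pan z",np.median(P[:,2]))
E
```

```text
[616.90571796  13.15225774 162.99319267] [-0.3609545   0.2966534  -3.14630155] [-0.01543281 -0.02142521 -0.02910209] 0.3103903339726584
left pan z 109.80376864745432
```

{"name": "step_arm", "arguments": {
  "motion": [
    [0,0,0.002,0,0,0],
    [0,0,0.0015,0,0,0],
    [0,0,0,0,0,0]
  ]
}}

```text
time_s: 20.5
tool_pos: [617.3, 13.2, 162.9]
ee_rot: [[-0.003, 1.0, 0.004], [1.0, 0.003, 0.001], [0.001, 0.004, -1.0]]
contact_force: [0.1, 0.7, -3.1]
grip_width: 0.307
```

{"name": "step_arm", "arguments": {
  "motion": [
    [0,0,0,0,0,0],
    [0,0,0,0,0,0],
    [0,0,0,0,0,0],
    [0,0,0,0,0,0]
  ],
  "grip": 0.6
}}

```text
time_s: 20.9
tool_pos: [618.4, 13.0, 164.2]
ee_rot: [[-0.003, 1.0, 0.007], [1.0, 0.003, 0.001], [0.001, 0.007, -1.0]]
contact_force: [-0.0, 0.3, 1.4]
grip_width: 0.6
```

{"name": "step_arm", "arguments": {
  "motion": [
    [0,0,-0.01,0,0,0],
    [0,0,-0.02,0,0,0],
    [0,0,-0.02,0,0,0],
    [0,0,-0.02,0,0,0],
    [0,0,-0.02,0,0,0],
    [0,0,-0.01,0,0,0],
    [0,0,0,0,0,0]
  ]
}}

```text
time_s: 21.6
tool_pos: [618.8, 12.7, 249.2]
ee_rot: [[-0.003, 1.0, 0.012], [1.0, 0.003, -0.0], [-0.0, 0.012, -1.0]]
contact_force: [0.7, 0.6, 0.7]
grip_width: 0.598
```

```bash
python3 - <<'E'
from h import *
o=ctrl.get_obs();print(o["tool_pos"],o["contact_force"],o["moment"],o["grip_width"])
s=ctrl.camera("side");C=cloud(s)
P=C[(np.hypot(C[...,0]-640,C[...,1]-221)<55)&(C[...,2]>80)];print("left pan z",np.median(P[:,2]))
for b in blobs(s,*ORANGE,20): print(b[0],b[1],np.median(C[b[3]],0))
move((455,229.6,230),np.pi/2)
E
```

```text
[618.79410348  12.69558807 249.18040132] [0.6585252  0.57069065 0.67924251] [ 0.00094057 -0.01521427  0.01777149] 0.5978784250636937
left pan z 110.13066167302786
72 [224.93055556 182.        ] [614.85541505  25.16569125 171.45044863]
86 [268.89534884 253.03488372] [454.29982005 240.50061088  87.60584245]
mm [ 217.3 -163.3   16.8] units [ 0.2898 -0.2177  0.0223]
turn units [ 0.0036 -0.      0.0009]
```

{"name": "step_arm", "arguments": {
  "motion": [
    [0.015,-0.011,0,0.0036,0,0],
    [0.035,-0.026,0,0,0,0],
    [0.04,-0.03,0,0,0,0],
    [0.04,-0.03,0,0,0,0],
    [0.04,-0.03,0,0,0,0],
    [0.04,-0.03,0,0,0,0],
    [0.035,-0.026,0,0,0,0],
    [0.02,-0.015,0,0,0,0],
    [0.01,-0.008,0,0,0,0],
    [0,0,0,0,0,0],
    [0,0,0,0,0,0]
  ]
}}

```text
time_s: 22.75
tool_pos: [448.4, 229.5, 240.3]
ee_rot: [[-0.004, 1.0, -0.019], [1.0, 0.004, -0.001], [-0.001, -0.019, -1.0]]
contact_force: [0.8, -0.1, -0.0]
grip_width: 0.602
```

```bash
python3 - <<'E'
from h import *
np.set_printoptions(precision=1,suppress=True)
o=ctrl.get_obs();print(o["tool_pos"])
s=ctrl.camera("side");t=ctrl.camera("top");C2=cloud(s);C=cloud(t)
for b in blobs(s,*ORANGE,20): print(b[0],b[1],b[2],np.median(C2[b[3]],0),onplane(s,(b[1][0],b[2][1]+2.5),90))
for b in blobs(t,*ORANGE,20): print(b[0],b[1],onplane(t,b[1],90),onplane(t,b[1],175))
move((455,229.6,130),np.pi/2)
cv2.imwrite("pics/p2.png",np.hstack([cv2.resize(x,(390,390),interpolation=cv2.INTER_CUBIC) for x in (s["pixels"][190:310,210:330,::-1],t["pixels"][130:250,150:270,::-1])]))
E
```

```text
[448.4 229.5 240.3]
80 [224.9 182.3] [221 177   8  12] [615.   24.6 169.6] [639.4 -92.2  90. ]
97 [268.7 253. ] [264 247   9  14] [455.1 240.4  87.7] [456.  231.7  90. ]
21 [269.3 267.2] [263 266  14   3] [452.1 262.   47.4] [449.3 301.   90. ]
66 [255.7 153.3] [632.   14.8  90. ] [615.6  14.  175. ]
47 [186.5 209.3] [454.5 227.2  90. ] [448.3 214.2 175. ]
mm [  0.6   8.3 110.2] units [0.0008 0.011  0.1469]
turn units [-0.006   0.0002  0.0008]
```

View pics/p2.png

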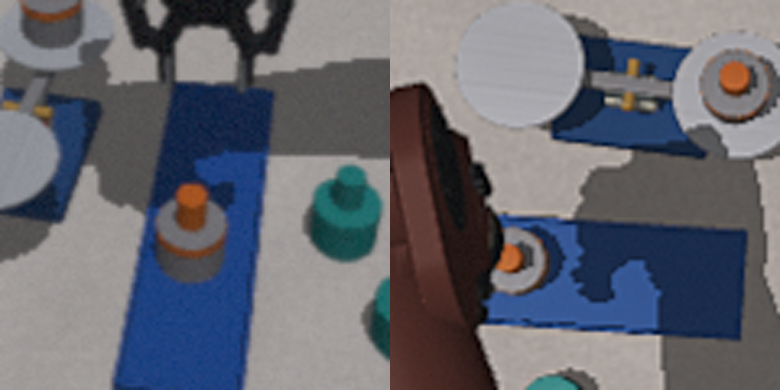

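Picture 5: one jar stands on the right pan (735,80 in the top crop), the other upright in the tray, unmoved. Descending on it.

{"name": "step_arm", "arguments": {
  "motion": [
    [0.0008,0.0085,0.01,-0.006,0,0],
    [0,0,0.02,0,0,0],
    [0,0,0.025,0,0,0],
    [0,0,0.025,0,0,0],
    [0,0,0.025,0,0,0],
    [0,0,0.02,0,0,0],
    [0,0,0.01,0,0,0],
    [0,0,0,0,0,0],
    [0,0,0,0,0,0]
  ]
}}

```text
time_s: 23.75
tool_pos: [456.7, 224.4, 130.8]
ee_rot: [[0.006, 1.0, -0.004], [1.0, -0.006, -0.002], [-0.002, -0.004, -1.0]]
contact_force: [0.7, -0.6, 0.2]
grip_width: 0.602
```

```bash
python3 - <<'E'
from h import *
o=ctrl.get_obs();print(o["tool_pos"],o["contact_force"])
move((455,230,92),np.pi/2)
E
```

```text
[456.74716096 224.43877684 130.80727261] [ 0.74045993 -0.6127822   0.15534992]
mm [ 5.6 -1.6 38.8] units [ 0.0075 -0.0021  0.0517]
turn units [-0.0014  0.0006 -0.002 ]
```

{"name": "step_arm", "arguments": {
  "motion": [
    [0.0075,-0.002,0.004,-0.0014,0.0006,-0.002],
    [0,0,0.012,0,0,0],
    [0,0,0.015,0,0,0],
    [0,0,0.015,0,0,0],
    [0,0,0.012,0,0,0],
    [0,0,0.006,0,0,0],
    [0,0,0,0,0,0],
    [0,0,0,0,0,0]
  ]
}}

```text
time_s: 24.55
tool_pos: [455.9, 230.9, 79.9]
ee_rot: [[-0.001, 1.0, 0.002], [1.0, 0.001, 0.001], [0.001, 0.002, -1.0]]
contact_force: [-0.8, 0.8, -0.1]
grip_width: 0.6
```

```bash
python3 - <<'E'
from h import *
o=ctrl.get_obs();print(o["tool_pos"],o["contact_force"])
move((455,230,77),np.pi/2)
E
```

```text
[455.94438757 230.9492738   79.9150245 ] [-0.79571402  0.79913257 -0.06036645]
mm [-1.  -1.   2.9] units [-0.0013 -0.0013  0.0039]
turn units [ 0.0008 -0.0002  0.0003]
```

{"name": "step_arm", "arguments": {
  "motion": [
    [-0.0013,-0.0013,0.0039,0,0,0],
    [0,0,0,0,0,0],
    [0,0,0,0,0,0]
  ]
}}

```text
time_s: 24.85
tool_pos: [455.5, 229.9, 77.6]
ee_rot: [[-0.001, 1.0, 0.004], [1.0, 0.001, 0.001], [0.001, 0.004, -1.0]]
contact_force: [-1.0, 0.3, 0.1]
grip_width: 0.604
```

{"name": "step_arm", "arguments": {
  "motion": [
    [0,0,0,0,0,0],
    [0,0,0,0,0,0],
    [0,0,0,0,0,0],
    [0,0,0,0,0,0],
    [0,0,0,0,0,0]
  ],
  "grip": 0,
  "grip_force": 80
}}

```text
time_s: 25.35
tool_pos: [456.1, 230.0, 78.3]
ee_rot: [[-0.001, 1.0, 0.005], [1.0, 0.001, 0.001], [0.001, 0.005, -1.0]]
contact_force: [0.4, -0.6, -0.5]
grip_width: 0.309
```

{"name": "step_arm", "arguments": {
  "motion": [
    [0,0,-0.005,0,0,0],
    [0,0,-0.015,0,0,0],
    [0,0,-0.02,0,0,0],
    [0,0,-0.03,0,0,0],
    [0,0,-0.03,0,0,0],
    [0,0,-0.03,0,0,0],
    [0,0,-0.03,0,0,0],
    [0,0,-0.03,0,0,0],
    [0,0,-0.02,0,0,0],
    [0,0,0,0,0,0],
    [0,0,0,0,0,0],
    [0,0,0,0,0,0]
  ]
}}

```text
time_s: 26.55
tool_pos: [452.7, 229.5, 248.6]
ee_rot: [[-0.001, 1.0, 0.003], [1.0, 0.001, 0.001], [0.001, 0.003, -1.0]]
contact_force: [0.5, 0.8, -5.3]
grip_width: 0.308
```

```bash
python3 - <<'E'
from h import *
o=ctrl.get_obs();print(o["tool_pos"],o["contact_force"],o["moment"],o["grip_width"])
move((640,221.5,230),np.pi/2)
E
```

```text
[452.69872874 229.47642462 248.55581418] [ 0.53090335  0.75583897 -5.30841885] [-0.03207481 -0.02849408 -0.00203592] 0.3084757186216142
mm [ -8.2 187.2  19.1] units [-0.011   0.2496  0.0255]
turn units [ 0.001  -0.0003  0.0004]
```

{"name": "step_arm", "arguments": {
  "motion": [
    [-0.001,0.012,0,0.001,0,0],
    [-0.002,0.03,0,0,0,0],
    [-0.002,0.04,0,0,0,0],
    [-0.002,0.04,0,0,0,0],
    [-0.001,0.04,0,0,0,0],
    [-0.001,0.035,0,0,0,0],
    [-0.001,0.025,0,0,0,0],
    [0,0.015,0,0,0,0],
    [0,0.006,0,0,0,0],
    [0,0,0,0,0,0],
    [0,0,0,0,0,0]
  ]
}}

```text
time_s: 27.65
tool_pos: [642.5, 219.6, 232.8]
ee_rot: [[-0.001, 1.0, -0.017], [1.0, 0.001, -0.002], [-0.002, -0.017, -1.0]]
contact_force: [-0.2, 1.1, -5.9]
grip_width: 0.306
```

```bash
python3 - <<'E'
from h import *
o=ctrl.get_obs();print(o["tool_pos"],o["contact_force"],o["moment"],o["grip_width"])
move((640,221.5,195),np.pi/2)
E
```

```text
[642.48515875 219.62346961 232.75388954] [-0.17181944  1.0758506  -5.91607214] [ 0.00746473 -0.01771538 -0.02069542] 0.3061035190191569
mm [ 1.9 -1.8 37.8] units [ 0.0026 -0.0024  0.0504]
turn units [-0.0056  0.0006  0.0002]
```

{"name": "step_arm", "arguments": {
  "motion": [
    [0.0026,-0.0024,0.006,-0.0056,0.0006,0],
    [0,0,0.01,0,0,0],
    [0,0,0.012,0,0,0],
    [0,0,0.01,0,0,0],
    [0,0,0.006,0,0,0],
    [0,0,0,0,0,0],
    [0,0,0,0,0,0]
  ]
}}

```text
time_s: 28.35
tool_pos: [638.3, 221.8, 196.9]
ee_rot: [[-0.002, 1.0, -0.002], [1.0, 0.002, -0.0], [-0.0, -0.002, -1.0]]
contact_force: [-0.1, 0.0, -5.1]
grip_width: 0.311
```

```bash
python3 - <<'E'
from h import *
o=ctrl.get_obs();print(o["tool_pos"],o["contact_force"],o["moment"],o["grip_width"])
move((640,221.5,165),np.pi/2)
E
```

```text
[638.28783417 221.78709538 196.91767773] [-0.14149687  0.04193498 -5.11681744] [ 0.01179225 -0.02770622  0.05707627] 0.31077048989472
mm [-0.3  1.8 31.9] units [-0.0004  0.0024  0.0426]
turn units [-0.0007  0.0001  0.0005]
```

{"name": "step_arm", "arguments": {
  "motion": [
    [0,0.0024,0.004,-0.0007,0,0],
    [0,0,0.005,0,0,0],
    [0,0,0.005,0,0,0],
    [0,0,0.005,0,0,0],
    [0,0,0.005,0,0,0],
    [0,0,0.005,0,0,0],
    [0,0,0.005,0,0,0],
    [0,0,0.005,0,0,0],
    [0,0,0.003,0,0,0],
    [0,0,0,0,0,0],
    [0,0,0,0,0,0],
    [0,0,0,0,0,0]
  ]
}}

```text
time_s: 29.55
tool_pos: [641.2, 221.9, 165.2]
ee_rot: [[-0.001, 1.0, 0.003], [1.0, 0.001, 0.0], [0.0, 0.003, -1.0]]
contact_force: [-1.6, 0.3, -1.6]
grip_width: 0.304
```

```bash
python3 - <<'E'
from h import *
o=ctrl.get_obs();print(o["tool_pos"],o["contact_force"],o["moment"],o["grip_width"])
s=ctrl.camera("side");C=cloud(s)
for b in blobs(s,*ORANGE,20): print(b[0],b[1],b[2],np.median(C[b[3]],0),C[b[3]][:,2].max())
E
```

```text
[641.19       221.9010179  165.16772681] [-1.60244479  0.34914209 -1.64804479] [-0.01880827  0.37936646  0.03673192] 0.30401655034694797
82 [224.53658537 177.59756098] [221 172   8  13] [615.19867076  25.19516374 188.57957084] 870.2746800738568
73 [204.34246575 227.53424658] [200 223   9  11] [637.86920164 234.76933215 166.13374206] 178.69726073545962
31 [205.67741935 239.58064516] [197 236  19   6] [632.26421202 252.6385699  133.85392471] 139.3901672641335
```

{"name": "step_arm", "arguments": {
  "motion": [
    [0,0,0,0,0,0],
    [0,0,0,0,0,0],
    [0,0,0,0,0,0],
    [0,0,0,0,0,0],
    [0,0,0,0,0,0]
  ],
  "grip": 0.6
}}

```text
time_s: 30.1
tool_pos: [642.8, 222.1, 167.5]
ee_rot: [[-0.001, 1.0, 0.008], [1.0, 0.001, 0.001], [0.001, 0.008, -1.0]]
contact_force: [0.1, 0.3, 0.0]
grip_width: 0.602
```

{"name": "step_arm", "arguments": {
  "motion": [
    [0,0,-0.01,0,0,0],
    [0,0,-0.02,0,0,0],
    [0,0,-0.02,0,0,0],
    [0,0,-0.02,0,0,0],
    [0,0,-0.02,0,0,0],
    [0,0,-0.01,0,0,0],
    [0,0,0,0,0,0],
    [0,0,0,0,0,0],
    [0,0,0,0,0,0],
    [0,0,0,0,0,0],
    [0,0,0,0,0,0],
    [0,0,0,0,0,0]
  ]
}}

```text
time_s: 31.3
tool_pos: [642.4, 222.0, 251.1]
ee_rot: [[-0.001, 1.0, 0.01], [1.0, 0.001, 0.001], [0.001, 0.01, -1.0]]
contact_force: [-0.6, 1.0, -0.0]
grip_width: 0.603
```

{"name": "step_arm", "arguments": {
  "motion": [
    [-0.02,-0.01,0,0,0,0],
    [-0.03,-0.02,0,0,0,0],
    [-0.03,-0.025,0,0,0,0],
    [-0.03,-0.025,0,0,0,0],
    [-0.02,-0.02,0,0,0,0],
    [-0.01,-0.01,0,0,0,0],
    [0,0,0,0,0,0],
    [0,0,0,0,0,0],
    [0,0,0,0,0,0]
  ]
}}

```text
time_s: 32.2
tool_pos: [556.4, 114.0, 246.9]
ee_rot: [[-0.002, 1.0, 0.007], [1.0, 0.002, 0.001], [0.001, 0.007, -1.0]]
contact_force: [0.2, -0.7, 0.4]
grip_width: 0.603
```

```bash
python3 - <<'E'
from h import *
o=ctrl.get_obs();print(o["time_s"],o["tool_pos"],o["contact_force"],o["grip_width"])
s=ctrl.camera("side");C=cloud(s);t=ctrl.camera("top")
for b in blobs(s,*ORANGE,20): print(b[0],b[1],b[2],np.median(C[b[3]],0))
for b in blobs(t,*ORANGE,20): print(b[0],b[1],onplane(t,b[1],175),onplane(t,b[1],197))
cv2.imwrite("pics/p3.png",np.hstack([cv2.resize(x,(390,390),interpolation=cv2.INTER_CUBIC) for x in (s["pixels"][150:290,150:290,::-1],t["pixels"][110:250,150:290,::-1])]))
E
```

```text
32.2 [556.42422087 113.9729757  246.91833203] [ 0.17971573 -0.7334332   0.37486866] 0.6025672250099541
93 [204.43010753 226.01075269] [200 220   9  14] [638.05875458 232.53940443 171.5071292 ]
31 [206.06451613 239.87096774] [198 237  17   5] [632.09749834 252.95725863 133.34270519]
```

View pics/p3.png

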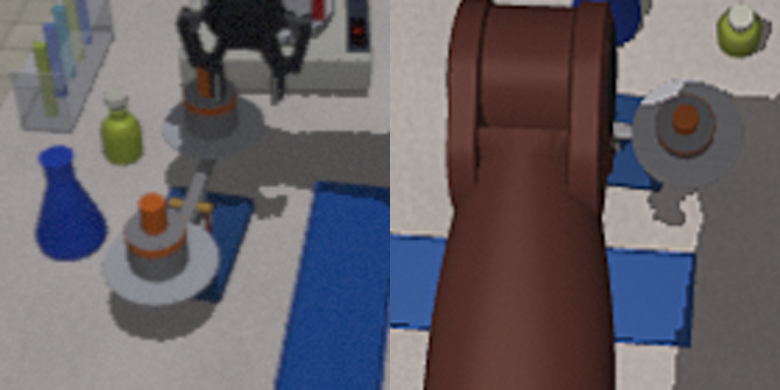

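Picture 6: left jar low (150,240), right jar raised (210,105) — the left jar is heavier. I'll return the lighter one to the tray first.

```bash
python3 - <<'E'
from h import *
np.set_printoptions(suppress=True,precision=1)
s=ctrl.camera("side");C=cloud(s);t=ctrl.camera("top");D=cloud(t)
O2=((3,120,60),(20,255,255))
for b in blobs(t,*O2,20): 
    P=D[b[3]]
    if 140<b[1][1]<170:print(b[0],b[1],b[2],np.median(P,0),onplane(t,b[1],197));u=b[1]
m=(abs(C[...,0]-615)<80)&(abs(C[...,1]-13)<80)&(C[...,2]>95)&(C[...,2]<125);print("pan",m.sum(),np.median(C[m],0))
for b in blobs(s,*O2,10):
    if b[1][1]<200: print("s",b[0],b[1],b[2],np.median(C[b[3]],0))
move((613.5,14,250),np.pi/2)
E
```

```text
83 [255.5 152.4] [251 147  10  12] [614.5  13.2 196.4] [613.9  14.4 197. ]
pan 466 [604.7  39.9 110.3]
s 98 [235.2   3.6] [219   0  31   9] [542.8 116.3 713.9]
s 2386 [387.5  19.1] [251   0 261  38] [230.7 154.5 695.1]
s 35 [318.3  29.8] [314  25   9  10] [371.  178.  678.2]
s 24 [328.3  30.3] [324  28  11   6] [353.7 180.2 678.9]
s 22 [337.4  31.9] [334  28   7   8] [333.4 182.1 676.7]
s 46 [434.5  36.5] [427  32  15   9] [148.2 188.4 674.4]
s 20 [446.4  36.4] [443  33   7   8] [128.  189.8 675.5]
s 41 [462.  38.] [455  34  15   8] [ 98.6 191.3 673.4]
s 25 [476.9  39.3] [473  37  11   6] [ 71.9 191.8 672. ]
s 21 [236.  76.] [231  74  10   5] [542.8 155.6 571.4]
s 25 [225.8  87.4] [222  85   9   6] [569.8 154.  543.3]
s 28 [236.8  87.5] [231  85  12   6] [543.1 154.4 544.1]
s 38 [222.6 179.3] [221 174   5  11] [620.6  28.  182.2]
s 42 [225.4 188.9] [217 185  18   7] [611.2  44.4 153.4]
mm [-100.1   57.    -2.9] units [-0.1335  0.076  -0.0039]
turn units [ 0.0022 -0.0003  0.0008]
```

{"name": "step_arm", "arguments": {
  "motion": [
    [-0.01,0.006,0,0.002,0,0],
    [-0.025,0.015,0,0,0,0],
    [-0.03,0.018,0,0,0,0],
    [-0.03,0.017,0,0,0,0],
    [-0.025,0.014,0,0,0,0],
    [-0.012,0.006,0,0,0,0],
    [0,0,0,0,0,0],
    [0,0,0,0,0,0],
    [0,0,0,0,0,0]
  ]
}}

```text
time_s: 33.3
tool_pos: [617.2, 11.2, 245.4]
ee_rot: [[-0.005, 1.0, -0.002], [1.0, 0.005, 0.002], [0.002, -0.002, -1.0]]
contact_force: [0.1, 0.0, -0.8]
grip_width: 0.597
```

```bash
python3 - <<'E'
from h import *
o=ctrl.get_obs();print(o["tool_pos"],o["contact_force"])
move((614.5,14,215),np.pi/2)
E
```

```text
[617.16054543  11.2277742  245.37553125] [ 0.08982736  0.0036231  -0.84920999]
mm [ 2.7 -2.6 30.4] units [ 0.0036 -0.0034  0.0405]
turn units [-0.0008 -0.0006  0.0017]
```

{"name": "step_arm", "arguments": {
  "motion": [
    [0.0036,-0.0034,0.006,0,0,0.0017],
    [0,0,0.01,0,0,0],
    [0,0,0.014,0,0,0],
    [0,0,0.014,0,0,0],
    [0,0,0.014,0,0,0],
    [0,0,0.012,0,0,0],
    [0,0,0.006,0,0,0],
    [0,0,0,0,0,0],
    [0,0,0,0,0,0]
  ]
}}

```text
time_s: 34.2
tool_pos: [612.4, 17.0, 182.0]
ee_rot: [[-0.003, 1.0, -0.005], [1.0, 0.003, 0.002], [0.002, -0.005, -1.0]]
contact_force: [-0.8, -0.1, 0.9]
grip_width: 0.602
```

```bash
python3 - <<'E'
from h import *
o=ctrl.get_obs();print(o["tool_pos"],o["contact_force"])
move((614.5,14,184),np.pi/2)
E
```

```text
[612.39685637  17.00555421 182.02330012] [-0.79275897 -0.09245148  0.89799062]
mm [-3.   2.1 -2. ] units [-0.004   0.0028 -0.0027]
turn units [-0.0015 -0.0008  0.0008]
```

{"name": "step_arm", "arguments": {
  "motion": [
    [-0.004,0.0028,-0.002,-0.0015,0,0],
    [0,0,0,0,0,0],
    [0,0,0,0,0,0]
  ]
}}

```text
time_s: 34.5
tool_pos: [615.4, 13.4, 185.0]
ee_rot: [[-0.002, 1.0, 0.003], [1.0, 0.002, 0.002], [0.002, 0.003, -1.0]]
contact_force: [0.4, -0.2, -0.1]
grip_width: 0.599
```

{"name": "step_arm", "arguments": {
  "motion": [
    [0,0,0,0,0,0],
    [0,0,0,0,0,0],
    [0,0,0,0,0,0],
    [0,0,0,0,0,0],
    [0,0,0,0,0,0]
  ],
  "grip": 0,
  "grip_force": 80
}}

```text
time_s: 35.0
tool_pos: [615.9, 13.3, 186.1]
ee_rot: [[-0.002, 1.0, 0.004], [1.0, 0.002, 0.002], [0.002, 0.004, -1.0]]
contact_force: [0.6, -0.4, 0.5]
grip_width: 0.304
```

{"name": "step_arm", "arguments": {
  "motion": [
    [0,0,-0.005,0,0,0],
    [0,0,-0.015,0,0,0],
    [0,0,-0.02,0,0,0],
    [0,0,-0.02,0,0,0],
    [0,0,-0.015,0,0,0],
    [0,0,-0.01,0,0,0],
    [0,0,0,0,0,0],
    [0,0,0,0,0,0]
  ]
}}

```text
time_s: 35.8
tool_pos: [615.5, 13.3, 255.7]
ee_rot: [[-0.002, 1.0, 0.004], [1.0, 0.002, 0.002], [0.002, 0.004, -1.0]]
contact_force: [-0.1, -0.5, -3.4]
grip_width: 0.307
```

```bash
python3 - <<'E'
from h import *
o=ctrl.get_obs();print(o["tool_pos"],o["contact_force"],o["moment"],o["grip_width"])
move((442,154.5,245),np.pi/2)
E
```

```text
[615.50518522  13.29274982 255.68902844] [-0.14926285 -0.47852285 -3.39134195] [-0.03867873 -0.04539219  0.02522874] 0.30741771589765243
mm [ 141.6 -173.2   10.3] units [ 0.1888 -0.2309  0.0137]
turn units [ 0.0012 -0.0006  0.0008]
```

{"name": "step_arm", "arguments": {
  "motion": [
    [0.01,-0.012,0,0.001,0,0],
    [0.025,-0.03,0,0,0,0],
    [0.03,-0.037,0,0,0,0],
    [0.03,-0.037,0,0,0,0],
    [0.03,-0.037,0,0,0,0],
    [0.03,-0.037,0,0,0,0],
    [0.02,-0.025,0,0,0,0],
    [0.01,-0.012,0,0,0,0],
    [0,0,0,0,0,0],
    [0,0,0,0,0,0]
  ]
}}

```text
time_s: 36.8
tool_pos: [431.5, 158.6, 249.0]
ee_rot: [[-0.003, 1.0, -0.01], [1.0, 0.003, 0.003], [0.003, -0.01, -1.0]]
contact_force: [0.4, -0.6, -2.8]
grip_width: 0.307
```

```bash
python3 - <<'E'
from h import *
o=ctrl.get_obs();print(o["tool_pos"],o["contact_force"],o["moment"],o["grip_width"])
move((442,154.5,120),np.pi/2)
E
```

```text
[431.52780369 158.57989502 249.0158529 ] [ 0.39374149 -0.60112974 -2.83454111] [-0.02222294 -0.01083188  0.0073603 ] 0.3070959728235716
mm [ -4.5  11.7 128.9] units [-0.006   0.0156  0.1719]
turn units [-0.0031 -0.0009  0.0009]
```

{"name": "step_arm", "arguments": {
  "motion": [
    [-0.006,0.0156,0.008,-0.003,-0.001,0.001],
    [0,0,0.02,0,0,0],
    [0,0,0.025,0,0,0],
    [0,0,0.03,0,0,0],
    [0,0,0.03,0,0,0],
    [0,0,0.025,0,0,0],
    [0,0,0.015,0,0,0],
    [0,0,0.008,0,0,0],
    [0,0,0,0,0,0],
    [0,0,0,0,0,0]
  ]
}}

```text
time_s: 37.8
tool_pos: [446.6, 148.2, 114.5]
ee_rot: [[0.01, 1.0, -0.006], [1.0, -0.01, -0.002], [-0.002, -0.006, -1.0]]
contact_force: [0.3, -0.2, -3.4]
grip_width: 0.308
```

```bash
python3 - <<'E'
from h import *
o=ctrl.get_obs();print(o["tool_pos"],o["contact_force"],o["moment"],o["grip_width"])
move((442,154.5,80),np.pi/2)
E
```

```text
[446.63882622 148.20966164 114.51577486] [ 0.25681853 -0.24433571 -3.42552266] [ 0.0180315  -0.01253907 -0.00124824] 0.3075209853554257
mm [ 6.3 -4.5 34.5] units [ 0.0084 -0.006   0.046 ]
turn units [-0.0019  0.0006 -0.0031]
```

{"name": "step_arm", "arguments": {
  "motion": [
    [0.0084,-0.006,0.004,-0.0019,0,-0.003],
    [0,0,0.01,0,0,0],
    [0,0,0.01,0,0,0],
    [0,0,0.009,0,0,0],
    [0,0,0.007,0,0,0],
    [0,0,0.004,0,0,0],
    [0,0,0,0,0,0],
    [0,0,0,0,0,0]
  ]
}}

```text
time_s: 38.6
tool_pos: [443.2, 155.4, 80.7]
ee_rot: [[-0.001, 1.0, 0.004], [1.0, 0.001, -0.002], [-0.002, 0.004, -1.0]]
contact_force: [0.1, 1.3, -3.2]
grip_width: 0.306
```

```bash
python3 - <<'E'
from h import *
o=ctrl.get_obs();print(o["tool_pos"],o["contact_force"],o["moment"],o["grip_width"])
E
```

```text
[443.22235518 155.35317765  80.70264454] [ 0.14281902  1.34967977 -3.24318643] [-0.00669368 -0.02813033  0.00411472] 0.3059560732344942
```

{"name": "step_arm", "arguments": {
  "motion": [
    [0,0,0.0015,0,0,0],
    [0,0,0.001,0,0,0],
    [0,0,0,0,0,0]
  ]
}}

```text
time_s: 38.9
tool_pos: [443.8, 155.3, 79.8]
ee_rot: [[-0.001, 1.0, 0.005], [1.0, 0.001, -0.002], [-0.002, 0.005, -1.0]]
contact_force: [-0.7, 0.5, -3.5]
grip_width: 0.307
```

{"name": "step_arm", "arguments": {
  "motion": [
    [0,0,0,0,0,0],
    [0,0,0,0,0,0],
    [0,0,0,0,0,0],
    [0,0,0,0,0,0],
    [0,0,0,0,0,0]
  ],
  "grip": 0.6
}}

```text
time_s: 39.4
tool_pos: [445.2, 155.4, 81.2]
ee_rot: [[-0.001, 1.0, 0.009], [1.0, 0.001, -0.001], [-0.001, 0.009, -1.0]]
contact_force: [1.1, 1.4, -0.5]
grip_width: 0.6
```

{"name": "step_arm", "arguments": {
  "motion": [
    [0,0,-0.01,0,0,0],
    [0,0,-0.02,0,0,0],
    [0,0,-0.03,0,0,0],
    [0,0,-0.035,0,0,0],
    [0,0,-0.035,0,0,0],
    [0,0,-0.035,0,0,0],
    [0,0,-0.03,0,0,0],
    [0,0,-0.02,0,0,0],
    [0,0,-0.01,0,0,0],
    [0,0,0,0,0,0],
    [0,0,0,0,0,0]
  ]
}}

```text
time_s: 40.5
tool_pos: [443.3, 155.7, 267.1]
ee_rot: [[-0.001, 1.0, 0.015], [1.0, 0.001, -0.001], [-0.001, 0.015, -1.0]]
contact_force: [0.5, -0.5, -0.4]
grip_width: 0.605
```

```bash
python3 - <<'E'
from h import *
np.set_printoptions(suppress=True,precision=1)
o=ctrl.get_obs();print(o["time_s"],o["tool_pos"],o["contact_force"])
s=ctrl.camera("side");C=cloud(s);t=ctrl.camera("top")
for b in blobs(s,*ORANGE,20): print(b[0],b[1],b[2],np.median(C[b[3]],0))
for b in blobs(t,(3,120,60),(20,255,255),20):print("t",b[0],b[1],onplane(t,b[1],90),onplane(t,b[1],175))
move((640,221.5,250),np.pi/2)
E
```

```text
40.5 [443.3 155.7 267.1] [ 0.5 -0.5 -0.4]
93 [204.4 226.1] [200 220   9  14] [638.3 232.5 171.5]
82 [274.5 234.8] [270 229   9  14] [443.1 166.2  87.6]
26 [206.8 239.9] [200 237  15   5] [629.5 253.6 133.2]
t 50 [ 20.9 104.3] [791.3 783.3  90. ] [765.8 738.5 175. ]
t 21 [ 60. 104.] [791.2 650.4  90. ] [765.7 613.1 175. ]
t 130 [ 34. 120.] [738.4 734.3  90. ] [715.9 692.3 175. ]
t 77 [186.4 145.5] [655.3 233.1  90. ] [637.6 219.8 175. ]
t 176 [193.6 180.1] [545.8 207.4  90. ] [534.4 195.6 175. ]
t 183 [148.9 183.3] [534.7 347.6  90. ] [523.9 327.7 175. ]
t 520 [171.6 182.4] [538.  276.1  90. ] [527.  260.3 175. ]
t 6330 [177.6 300.7] [175.5 247.9  90. ] [185.2 233.8 175. ]
t 28 [212. 214.] [440.8 147.9  90. ] [435.3 139.4 175. ]
t 61 [276.8 369.8] [-26.3 -54.5  90. ] [ -5.1 -51.4 175. ]
t 30 [285.6 367.6] [-19.6 -81.   90. ] [  1.3 -76.4 175. ]
t 35 [291. 373.] [-35.6 -97.3  90. ] [-13.7 -91.7 175. ]
mm [ 65.7 196.7  19.3] units [0.0876 0.2623 0.0257]
turn units [0.0046 0.0003 0.0003]
```

{"name": "step_arm", "arguments": {
  "motion": [
    [0.004,0.012,0,0.004,0,0],
    [0.01,0.03,0,0,0,0],
    [0.013,0.04,0,0,0,0],
    [0.013,0.04,0,0,0,0],
    [0.013,0.04,0,0,0,0],
    [0.012,0.038,0,0,0,0],
    [0.01,0.03,0,0,0,0],
    [0.006,0.018,0,0,0,0],
    [0.004,0.01,0,0,0,0],
    [0,0,0,0,0,0],
    [0,0,0,0,0,0]
  ]
}}

```text
time_s: 41.7
tool_pos: [639.3, 221.6, 251.7]
ee_rot: [[-0.001, 1.0, -0.017], [1.0, 0.001, -0.004], [-0.004, -0.017, -1.0]]
contact_force: [-0.1, 0.1, -0.1]
grip_width: 0.597
```

```bash
python3 - <<'E'
from h import *
o=ctrl.get_obs();print(o["tool_pos"],o["contact_force"])
move((639.5,221.5,200),np.pi/2)
E
```

```text
[639.27617432 221.63491502 251.71669252] [-0.07847154  0.0765115  -0.13209781]
mm [ 0.   1.1 51.7] units [0.0001 0.0015 0.0689]
turn units [-0.0054  0.0011  0.0002]
```

{"name": "step_arm", "arguments": {
  "motion": [
    [0,0,0.006,-0.0054,0.001,0],
    [0,0,0.012,0,0,0],
    [0,0,0.016,0,0,0],
    [0,0,0.016,0,0,0],
    [0,0,0.015,0,0,0],
    [0,0,0.012,0,0,0],
    [0,0,0.006,0,0,0],
    [0,0,0,0,0,0],
    [0,0,0,0,0,0]
  ]
}}

```text
time_s: 42.6
tool_pos: [636.1, 220.8, 182.3]
ee_rot: [[-0.0, 1.0, -0.005], [1.0, 0.0, -0.001], [-0.001, -0.005, -1.0]]
contact_force: [-0.3, -0.3, -0.0]
grip_width: 0.599
```

```bash
python3 - <<'E'
from h import *
o=ctrl.get_obs();print(o["tool_pos"],o["contact_force"])
move((640,221.5,163.5),np.pi/2)
E
```

```text
[636.11188267 220.80068743 182.28635447] [-0.26983282 -0.31369321 -0.02128592]
mm [ 0.7  4.  18.8] units [0.001  0.0053 0.025 ]
turn units [-0.0015  0.0004  0.0001]
```

{"name": "step_arm", "arguments": {
  "motion": [
    [0.001,0.0053,0.006,-0.0015,0,0],
    [0,0,0.009,0,0,0],
    [0,0,0.007,0,0,0],
    [0,0,0.002,0,0,0],
    [0,0,0,0,0,0]
  ]
}}

```text
time_s: 43.1
tool_pos: [641.2, 221.7, 163.9]
ee_rot: [[-0.0, 1.0, 0.002], [1.0, 0.0, -0.001], [-0.001, 0.002, -1.0]]
contact_force: [-0.2, -0.3, -0.4]
grip_width: 0.599
```

{"name": "step_arm", "arguments": {
  "motion": [
    [0,0,0,0,0,0],
    [0,0,0,0,0,0],
    [0,0,0,0,0,0],
    [0,0,0,0,0,0],
    [0,0,0,0,0,0]
  ],
  "grip": 0,
  "grip_force": 100
}}

```text
time_s: 43.6
tool_pos: [641.5, 221.7, 164.4]
ee_rot: [[-0.0, 1.0, 0.003], [1.0, 0.0, -0.001], [-0.001, 0.003, -1.0]]
contact_force: [0.1, -0.1, -0.9]
grip_width: 0.303
```

{"name": "step_arm", "arguments": {
  "motion": [
    [0,0,-0.005,0,0,0],
    [0,0,-0.015,0,0,0],
    [0,0,-0.025,0,0,0],
    [0,0,-0.025,0,0,0],
    [0,0,-0.025,0,0,0],
    [0,0,-0.02,0,0,0],
    [0,0,-0.01,0,0,0],
    [0,0,0,0,0,0],
    [0,0,0,0,0,0]
  ]
}}

```text
time_s: 44.5
tool_pos: [638.9, 221.5, 260.9]
ee_rot: [[-0.0, 1.0, -0.004], [1.0, 0.0, -0.002], [-0.002, -0.004, -1.0]]
contact_force: [0.3, 0.3, -4.6]
grip_width: 0.302
```

```bash
python3 - <<'E'
from h import *
o=ctrl.get_obs();print(o["tool_pos"],o["contact_force"],o["moment"],o["grip_width"])
move((586.5,-294,262),np.pi/2)
E
```

```text
[638.92809884 221.53959483 260.85752402] [ 0.31470533  0.34016651 -4.63051843] [ 0.03015113 -0.0493074   0.03723647] 0.30213246028170426
mm [-515.5  -52.7    0.1] units [-0.6874 -0.0702  0.0001]
turn units [-0.0014  0.0006  0.0001]
```

{"name": "step_arm", "arguments": {
  "motion": [
    [-0.012,-0.001,0,0,0,0],
    [-0.03,-0.003,0,0,0,0],
    [-0.045,-0.004,0,0,0,0],
    [-0.045,-0.004,0,0,0,0],
    [-0.045,-0.004,0,0,0,0],
    [-0.045,-0.004,0,0,0,0],
    [-0.045,-0.004,0,0,0,0],
    [-0.045,-0.004,0,0,0,0],
    [-0.03,-0.003,0,0,0,0],
    [-0.015,-0.001,0,0,0,0],
    [0,0,0,0,0,0],
    [0,0,0,0,0,0]
  ]
}}

```text
time_s: 45.7
tool_pos: [607.7, -60.2, 249.7]
ee_rot: [[-0.0, 1.0, -0.02], [1.0, 0.0, -0.001], [-0.001, -0.02, -1.0]]
contact_force: [0.1, -0.1, -5.0]
grip_width: 0.298
```

```bash
python3 - <<'E'
from h import *
np.set_printoptions(suppress=True,precision=1)
o=ctrl.get_obs();print(o["tool_pos"],o["contact_force"],o["moment"],o["grip_width"])
t=ctrl.camera("top");D=cloud(t)
cv2.imwrite("pics/p4.png",cv2.resize(t["pixels"][120:230,300:420,::-1],(600,550),interpolation=cv2.INTER_CUBIC))
for lo,hi in(((0,150,80),(6,255,255)),((174,150,80),(180,255,255))):
  for b in blobs(t,lo,hi,5):
    if 320<b[1][0]<400 and b[1][1]<220: print("post",b[0],b[1],onplane(t,b[1],149),np.median(D[b[3]],0))
move((586.5,-294,262),np.pi/2)
E
```

```text
[607.7 -60.2 249.7] [ 0.1 -0.1 -5. ] [ 0.1 -0.1  0. ] 0.2981963639122287
post 31 [346.6 190.9] [ 509.1 -257.4  149. ] [ 508.7 -258.4  149.7]
post 8 [343.5 211.5] [ 447.7 -247.5  149. ] [ 453.3 -260.6   74.4]
mm [-234.1  -21.7  -11.5] units [-0.3121 -0.0289 -0.0154]
turn units [-0.0065  0.0004  0.0003]
```

View pics/p4.png

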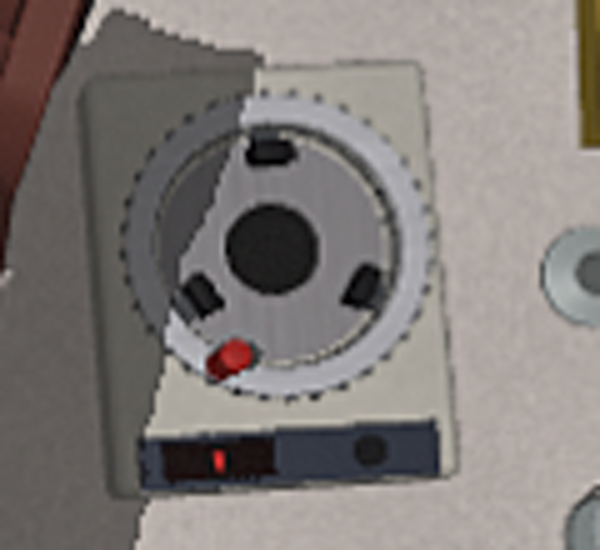

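Picture 7: post (235,355) at the open end and down, jaws open, black pad centre at (272,249). Refining the nest centre from the pad.

```bash
python3 - <<'E'
from h import *
np.set_printoptions(suppress=True,precision=1)
t=ctrl.camera("top");D=cloud(t)
m=cv2.inRange(cv2.cvtColor(t["pixels"],cv2.COLOR_RGB2GRAY),0,45);n,l,s,c=cv2.connectedComponentsWithStats(m)
J=[]
for i in range(1,n):
    if 310<c[i][0]<395 and 140<c[i][1]<200 and s[i,4]>10: print(s[i],c[i],np.median(D[l==i],0),onplane(t,c[i],70))
m=(abs(D[...,2]-93)<4)&(abs(np.hypot(D[...,0]-586,D[...,1]+294)-87)<14);P=D[m][:,:2]
from scipy.optimize import least_squares
print(least_squares(lambda p:np.hypot(P[:,0]-p[0],P[:,1]-p[1])-87,[583,-294],loss="soft_l1").x)
E
```

```text
[349 147  10   6  46] [353.5 150. ] [ 643.2 -290.   101.3] [ 649.5 -295.8   70. ]
[345 161  18  18 249] [353.8 169.5] [ 585.7 -295.2   72.6] [ 586.6 -295.7   70. ]
[368 173   8   9  45] [372.1 177.2] [ 558.1 -346.1  102.6] [ 562.5 -353.4   70. ]
[336 175   9   9  42] [340.  178.8] [ 551.9 -245.7  102.9] [ 556.5 -251.3   70. ]
[342 190   5   6  14] [343.3 192.9] [ 505.  -250.7  126. ] [ 512.  -261.2   70. ]
[ 585.7 -294.8]
```

{"name": "step_arm", "arguments": {
  "motion": [
    [-0.012,-0.001,-0.004,-0.006,0,0],
    [-0.03,-0.003,-0.004,0,0,0],
    [-0.04,-0.004,-0.004,0,0,0],
    [-0.045,-0.004,-0.004,0,0,0],
    [-0.045,-0.004,0,0,0,0],
    [-0.045,-0.004,0,0,0,0],
    [-0.04,-0.004,0,0,0,0],
    [-0.03,-0.003,0,0,0,0],
    [-0.015,-0.001,0,0,0,0],
    [0,0,0,0,0,0],
    [0,0,0,0,0,0]
  ]
}}

```text
time_s: 46.9
tool_pos: [589.8, -289.4, 266.1]
ee_rot: [[-0.016, 1.0, 0.01], [1.0, 0.016, -0.004], [-0.005, 0.01, -1.0]]
contact_force: [-0.0, 0.0, -5.7]
grip_width: 0.299
```

```bash
python3 - <<'E'
from h import *
o=ctrl.get_obs();print(o["tool_pos"],o["contact_force"],o["grip_width"])
move((586,-294.8,180),np.pi/2)
E
```

```text
[ 589.84676916 -289.43551867  266.08093808] [-7.03894660e-03  8.19791602e-04 -5.73220481e+00] 0.2989466467877539
mm [-4.9 -4.8 86.1] units [-0.0066 -0.0064  0.1147]
turn units [0.0033 0.0014 0.0051]
```

{"name": "step_arm", "arguments": {
  "motion": [
    [-0.0066,-0.0064,0.005,0.003,0.001,0.005],
    [0,0,0.012,0,0,0],
    [0,0,0.018,0,0,0],
    [0,0,0.018,0,0,0],
    [0,0,0.015,0,0,0],
    [0,0,0.01,0,0,0],
    [0,0,0.005,0,0,0],
    [0,0,0,0,0,0],
    [0,0,0,0,0,0]
  ]
}}

```text
time_s: 47.8
tool_pos: [585.0, -290.0, 196.5]
ee_rot: [[-0.004, 1.0, -0.002], [1.0, 0.004, 0.002], [0.002, -0.002, -1.0]]
contact_force: [-1.0, -0.3, -3.9]
grip_width: 0.305
```

```bash
python3 - <<'E'
from h import *
o=ctrl.get_obs();print(o["tool_pos"],o["contact_force"],o["grip_width"])
move((586,-294.8,147),np.pi/2)
E
```

```text
[ 585.03537658 -289.98142783  196.45356234] [-1.03470044 -0.32126317 -3.87681212] 0.30484654916686615
mm [-4.9  1.  49.4] units [-0.0065  0.0014  0.0659]
turn units [-0.0006 -0.0005  0.0012]
```

{"name": "step_arm", "arguments": {
  "motion": [
    [-0.0065,0.0014,0.004,0,0,0.001],
    [0,0,0.008,0,0,0],
    [0,0,0.008,0,0,0],
    [0,0,0.004,0,0,0],
    [0,0,0,0,0,0],
    [0,0,0,0,0,0]
  ]
}}

```text
time_s: 48.4
tool_pos: [586.7, -296.1, 178.2]
ee_rot: [[-0.0, 1.0, 0.0], [1.0, 0.0, 0.0], [0.0, 0.0, -1.0]]
contact_force: [1.3, -1.0, -6.4]
grip_width: 0.301
```

```bash
python3 - <<'E'
from h import *
o=ctrl.get_obs();print(o["tool_pos"],o["contact_force"],o["grip_width"])
move((586,-294.8,147),np.pi/2)
E
```

```text
[ 586.73726231 -296.06513177  178.21869152] [ 1.28980893 -1.03102179 -6.37971737] 0.3006568430846743
mm [ 1.3 -0.7 31.2] units [ 0.0017 -0.001   0.0416]
turn units [ 0. -0.  0.]
```

{"name": "step_arm", "arguments": {
  "motion": [
    [0.0017,-0.001,0.004,0,0,0],
    [0,0,0.008,0,0,0],
    [0,0,0.009,0,0,0],
    [0,0,0.009,0,0,0],
    [0,0,0.007,0,0,0],
    [0,0,0.003,0,0,0],
    [0,0,0,0,0,0],
    [0,0,0,0,0,0]
  ]
}}

```text
time_s: 49.2
tool_pos: [585.7, -294.3, 145.1]
ee_rot: [[-0.0, 1.0, -0.0], [1.0, 0.0, 0.001], [0.001, -0.0, -1.0]]
contact_force: [0.4, 0.5, -5.0]
grip_width: 0.306
```

```bash
python3 - <<'E'
from h import *
o=ctrl.get_obs();print(o["tool_pos"],o["contact_force"],o["grip_width"])
move((586,-294.8,145),np.pi/2)
E
```

```text
[ 585.71415744 -294.31760435  145.14151571] [ 0.40852853  0.47850499 -4.95140823] 0.3064203653425322
mm [-0.5  0.3  0.1] units [-0.0006  0.0004  0.0002]
turn units [-0.0002 -0.0002  0.0001]
```

Still carrying weight; lower in small steps until the force goes.

{"name": "step_arm", "arguments": {
  "motion": [
    [0,0,0.0015,0,0,0],
    [0,0,0.001,0,0,0],
    [0,0,0,0,0,0]
  ]
}}

```text
time_s: 49.5
tool_pos: [586.1, -294.6, 145.2]
ee_rot: [[-0.0, 1.0, 0.001], [1.0, 0.0, -0.001], [-0.001, 0.001, -1.0]]
contact_force: [-0.7, 0.0, -6.2]
grip_width: 0.303
```

{"name": "step_arm", "arguments": {
  "motion": [
    [0,0,0.0015,0,0,0],
    [0,0,0.001,0,0,0],
    [0,0,0,0,0,0]
  ]
}}

```text
time_s: 49.8
tool_pos: [586.3, -294.7, 144.9]
ee_rot: [[-0.0, 1.0, 0.002], [1.0, 0.0, -0.002], [-0.002, 0.002, -1.0]]
contact_force: [-0.5, -0.1, -4.8]
grip_width: 0.303
```

{"name": "step_arm", "arguments": {
  "motion": [
    [0,0,0.003,0,0,0],
    [0,0,0.003,0,0,0]
  ]
}}

```text
time_s: 50.0
tool_pos: [586.4, -294.7, 144.9]
ee_rot: [[-0.001, 1.0, 0.003], [1.0, 0.001, -0.004], [-0.004, 0.003, -1.0]]
contact_force: [-9.1, 6.0, 15.5]
grip_width: 0.3
```

{"name": "step_arm", "arguments": {
  "motion": [
    [0,0,0.003,0,0,0],
    [0,0,0.003,0,0,0]
  ]
}}

```text
time_s: 50.2
tool_pos: [586.4, -294.7, 144.9]
ee_rot: [[-0.001, 1.0, 0.005], [1.0, 0.001, -0.005], [-0.005, 0.005, -1.0]]
contact_force: [-7.0, 6.1, 14.8]
grip_width: 0.301
```

Seated (contact at 144.9). Release.

{"name": "step_arm", "arguments": {
  "motion": [
    [0,0,0,0,0,0],
    [0,0,0,0,0,0],
    [0,0,0,0,0,0],
    [0,0,0,0,0,0],
    [0,0,0,0,0,0]
  ],
  "grip": 0.6
}}

```text
time_s: 50.7
tool_pos: [587.9, -295.9, 145.9]
ee_rot: [[-0.001, 1.0, 0.008], [1.0, 0.001, -0.008], [-0.008, 0.008, -1.0]]
contact_force: [0.2, -0.2, -0.1]
grip_width: 0.601
```

{"name": "step_arm", "arguments": {
  "motion": [
    [0,0,-0.01,0,0,0],
    [0,0,-0.02,0,0,0],
    [0,0,-0.03,0,0,0],
    [0,0,-0.03,0,0,0],
    [0,0,-0.03,0,0,0],
    [0,0,-0.02,0,0,0],
    [0,0,0,0,0,0],
    [0,0,0,0,0,0]
  ]
}}

```text
time_s: 51.5
tool_pos: [587.1, -295.2, 261.9]
ee_rot: [[-0.001, 1.0, 0.012], [1.0, 0.001, -0.01], [-0.01, 0.012, -1.0]]
contact_force: [-0.5, -0.3, -0.0]
grip_width: 0.601
```

{"name": "step_arm", "arguments": {
  "motion": [
    [0.01,-0.02,0,0,0,0],
    [0.03,-0.03,0,0,0,0],
    [0.04,-0.035,0,0,0,0],
    [0.04,-0.03,0,0,0,0],
    [0.03,-0.02,0,0,0,0],
    [0.015,-0.01,0,0,0,0],
    [0,0,0,0,0,0],
    [0,0,0,0,0,0]
  ]
}}

```text
time_s: 52.3
tool_pos: [472.2, -166.5, 252.0]
ee_rot: [[0.0, 1.0, 0.006], [1.0, -0.0, -0.006], [-0.006, 0.006, -1.0]]
contact_force: [-0.3, 0.0, 0.7]
grip_width: 0.597
```

```bash
python3 - <<'E'
from h import *
np.set_printoptions(suppress=True,precision=1)
o=ctrl.get_obs();print(o["time_s"],o["tool_pos"],o["joint_pos"])
s=ctrl.camera("side");C=cloud(s);t=ctrl.camera("top");D=cloud(t)
O2=((3,120,60),(20,255,255))
for b in blobs(t,*O2,20): 
    if b[0]<300 and 130<b[1][1]<230: print("t",b[0],b[1],onplane(t,b[1],156),np.median(D[b[3]],0))
for b in blobs(s,*O2,15):
    if b[0]<300 and b[1][1]>100:print("s",b[0],b[1],np.median(C[b[3]],0))
for lo,hi in(((0,150,80),(6,255,255)),((174,150,80),(180,255,255))):
  for b in blobs(t,lo,hi,5):
    if 320<b[1][0]<400 and b[1][1]<220: print("post",b[0],b[1],onplane(t,b[1],149),np.median(D[b[3]],0))
cv2.imwrite("pics/p5.png",np.hstack([cv2.resize(x,(390,390),interpolation=cv2.INTER_CUBIC) for x in (s["pixels"][70:190,200:320,::-1],t["pixels"][110:230,290:410,::-1])]))
move((509.3,-257.3,220),np.arctan2(37.5,-76.7))
E
```

```text
52.3 [ 472.2 -166.5  252. ] [-0.6 -0.2 -0.2  1.6 -0.   1. ]
t 209 [374.8 184.6] [ 527.8 -341.   156. ] [ 455.8 -205.1  723.2]
t 64 [209.9 213.3] [438.6 147.6 156. ] [443.6 154.4  89.6]
s 55 [246.1 140.8] [ 582.9 -282.5  140.6]
s 29 [246.6 149.5] [ 578.  -264.2  113.6]
s 15 [223.1 224.3] [610.2 122.4  73.8]
s 97 [274.4 235.6] [443.7 167.2  83.7]
s 15 [434.3 237. ] [-78.1  57.1  12.5]
s 122 [406.1 245. ] [ 24.2 102.2  13.1]
s 78 [427.9 244.8] [-52.4  96.1  12.7]
s 36 [273.5 247.9] [443.7 186.8  46.5]
mm [-90.2  36.7  32.8] units [-0.1202  0.049   0.0437]
turn units [ 0.0005  0.0027 -0.3554]
```

View pics/p5.png

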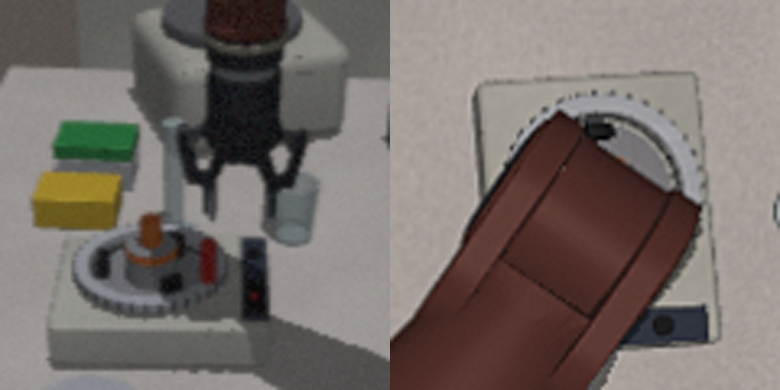

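Picture 8: jar stands upright between the open jaws (152,245); red post at (208,260) free. Now turning the tool and going to the post.

{"name": "step_arm", "arguments": {
  "motion": [
    [0,0,0,0,0,-0.0444],
    [0,0,0,0,0,-0.0444],
    [0,0,0,0,0,-0.0444],
    [0,0,0,0,0,-0.0444],
    [0,0,0,0,0,-0.0444],
    [0,0,0,0,0,-0.0444],
    [0,0,0,0,0,-0.0444],
    [0,0,0,0,0,-0.0444],
    [0,0,0,0,0,0]
  ]
}}

```text
time_s: 53.3
tool_pos: [475.4, -173.7, 248.8]
ee_rot: [[-0.914, 0.405, 0.002], [0.405, 0.914, -0.004], [-0.003, -0.003, -1.0]]
contact_force: [-0.4, 0.2, 0.7]
grip_width: 0.6
```

```bash
python3 - <<'E'
from h import *
o=ctrl.get_obs();print(o["tool_pos"],o["joint_pos"])
move((510,-257.3,220),2.687)
E
```

```text
[ 475.42470685 -173.67307312  248.76168919] [-0.60781822 -0.18758365 -0.19526199  1.5595768  -0.00235699 -0.19080565]
mm [-65.4 -62.4  29.1] units [-0.0872 -0.0832  0.0389]
turn units [-0.0009  0.001   0.012 ]
```

{"name": "step_arm", "arguments": {
  "motion": [
    [-0.01,-0.01,0,0,0,0.012],
    [-0.022,-0.021,0,0,0,0],
    [-0.025,-0.023,0.01,0,0,0],
    [-0.02,-0.019,0.01,0,0,0],
    [-0.009,-0.008,0.01,0,0,0],
    [0,0,0,0,0,0],
    [0,0,0,0,0,0]
  ]
}}

```text
time_s: 54.0
tool_pos: [508.6, -264.5, 224.4]
ee_rot: [[-0.882, 0.471, 0.001], [0.471, 0.882, -0.004], [-0.003, -0.003, -1.0]]
contact_force: [0.2, 0.7, 0.4]
grip_width: 0.605
```

```bash
python3 - <<'E'
from h import *
o=ctrl.get_obs();print(o["tool_pos"],o["joint_pos"])
move((510,-257.3,180),2.687)
E
```

```text
[ 508.59397849 -264.47287536  224.35703744] [-0.70647663  0.01463988 -0.04792746  1.50500894 -0.00218479 -0.21572768]
mm [ 2.3  7.1 44.3] units [0.003  0.0095 0.0591]
turn units [-0.0009  0.0008 -0.0115]
```

{"name": "step_arm", "arguments": {
  "motion": [
    [0.003,0.0095,0.005,-0.0009,0.0008,-0.0115],
    [0,0,0.012,0,0,0],
    [0,0,0.015,0,0,0],
    [0,0,0.012,0,0,0],
    [0,0,0.006,0,0,0],
    [0,0,0,0,0,0],
    [0,0,0,0,0,0]
  ]
}}

```text
time_s: 54.7
tool_pos: [509.8, -253.6, 184.0]
ee_rot: [[-0.9, 0.436, 0.0], [0.436, 0.9, 0.001], [0.0, 0.001, -1.0]]
contact_force: [-0.2, -0.3, 0.4]
grip_width: 0.599
```

```bash
python3 - <<'E'
from h import *
o=ctrl.get_obs();print(o["tool_pos"])
move((510,-257.3,132),2.687)
E
```

```text
[ 509.77245166 -253.56916826  183.99669519]
mm [-1.8 -3.3 52. ] units [-0.0024 -0.0044  0.0693]
turn units [ 0.0002 -0.      0.0012]
```

{"name": "step_arm", "arguments": {
  "motion": [
    [-0.0024,-0.0044,0.005,0,0,0.001],
    [0,0,0.012,0,0,0],
    [0,0,0.015,0,0,0],
    [0,0,0.015,0,0,0],
    [0,0,0.012,0,0,0],
    [0,0,0.006,0,0,0],
    [0,0,0,0,0,0],
    [0,0,0,0,0,0]
  ]
}}

```text
time_s: 55.5
tool_pos: [509.7, -257.8, 130.4]
ee_rot: [[-0.898, 0.439, -0.0], [0.439, 0.898, 0.001], [0.001, 0.001, -1.0]]
contact_force: [1.3, -0.0, -0.3]
grip_width: 0.598
```

```bash
python3 - <<'E'
from h import *
o=ctrl.get_obs();print(o["tool_pos"],o["contact_force"])
move((510,-257.3,132),2.687)
E
```

```text
[ 509.71610135 -257.80944412  130.44722417] [ 1.29051146 -0.01121393 -0.32946183]
mm [-0.   0.6 -1.6] units [-0.      0.0008 -0.0021]
turn units [ 0.0002 -0.0002 -0.0001]
```

Now grip the post and lift.

{"name": "step_arm", "arguments": {
  "motion": [
    [0,0,0,0,0,0],
    [0,0,0,0,0,0],
    [0,0,0,0,0,0],
    [0,0,0,0,0,0],
    [0,0,0,0,0,0]
  ],
  "grip": 0,
  "grip_force": 100
}}

```text
time_s: 56.0
tool_pos: [510.1, -257.9, 131.6]
ee_rot: [[-0.899, 0.439, 0.001], [0.439, 0.899, 0.0], [-0.0, 0.0, -1.0]]
contact_force: [0.1, -0.4, -1.0]
grip_width: 0.207
```

{"name": "step_arm", "arguments": {
  "motion": [
    [0,0,-0.004,0,0,0],
    [0,0,-0.006,0,0,0],
    [0,0,-0.006,0,0,0],
    [0,0,-0.006,0,0,0],
    [0,0,-0.002,0,0,0],
    [0,0,0,0,0,0]
  ]
}}

```text
time_s: 56.6
tool_pos: [510.1, -258.0, 149.3]
ee_rot: [[-0.898, 0.439, -0.0], [0.439, 0.898, 0.001], [0.0, 0.001, -1.0]]
contact_force: [2.8, -1.1, -8.0]
grip_width: 0.209
```

```bash
sed -i 's/^N0=.*/N0=np.array([586.,-294.8]);P0=np.array([516.,-342.])/' h.py; python3 -c "
from h import *
col(1.05)"
```

```text
t 56.6 p [ 510.1 -258.   149.3] r 84.4 collar 0.005 F [ 2.8 -1.1 -8. ] M [-0.38 -0.48  0.08] g 0.209 q [-0.7   0.02 -0.17  1.37  0.   -0.24]
mm [-41.9 -73.4   0.2] units [-0.0559 -0.0978  0.0003]
turn units [ 0.0003  0.     -0.3335]
```

Lifted ~17.7 mm. Turning counter-clockwise.

{"name": "step_arm", "arguments": {
  "motion": [
    [-0.0002,-0.006,0,0,0,-0.0167],
    [-0.0002,-0.006,0,0,0,-0.0167],
    [-0.0002,-0.006,0,0,0,-0.0167],
    [-0.0002,-0.006,0,0,0,-0.0167],
    [-0.0002,-0.006,0,0,0,-0.0167],
    [-0.0002,-0.006,0,0,0,-0.0167],
    [-0.0002,-0.006,0,0,0,-0.0167],
    [-0.0002,-0.006,0,0,0,-0.0167],
    [-0.0002,-0.006,0,0,0,-0.0167],
    [0,0,0,0,0,0]
  ]
}}

```text
time_s: 57.6
tool_pos: [501.7, -298.5, 147.6]
ee_rot: [[-0.999, -0.032, 0.0], [-0.032, 0.999, 0.002], [-0.0, 0.002, -1.0]]
contact_force: [3.1, -2.3, -7.7]
grip_width: 0.209
```

```bash
python3 -c "
from h import *
col(1.05)"
```

```text
t 57.6 p [ 501.7 -298.5  147.6] r 84.4 collar 0.5 F [ 3.1 -2.3 -7.7] M [-0.71 -0.57 -0.01] g 0.209 q [-0.76  0.06 -0.14  1.37  0.   -0.79]
mm [-12.4 -44.3  -1.5] units [-0.0166 -0.059  -0.002 ]
turn units [ 0.0006  0.0002 -0.1785]
```

{"name": "step_arm", "arguments": {
  "motion": [
    [-0.0002,-0.0062,-0.001,0,0,-0.0178],
    [-0.0002,-0.0062,-0.001,0,0,-0.0178],
    [-0.0002,-0.0062,0,0,0,-0.0178],
    [-0.0002,-0.0062,0,0,0,-0.0178],
    [-0.0002,-0.0062,0,0,0,-0.0178],
    [-0.0002,-0.0062,0,0,0,-0.0178],
    [-0.0002,-0.0062,0,0,0,-0.0178],
    [-0.0002,-0.0062,0,0,0,-0.0178],
    [-0.0002,-0.0062,0,0,0,-0.0178],
    [0,0,0,0,0,0]
  ]
}}

```text
time_s: 58.6
tool_pos: [513.5, -339.3, 147.8]
ee_rot: [[-0.862, -0.508, -0.001], [-0.508, 0.862, 0.001], [0.001, 0.001, -1.0]]
contact_force: [3.3, -3.0, -7.5]
grip_width: 0.207
```

```bash
python3 -c "
from h import *
col(1.05)"
```

```text
t 58.6 p [ 513.5 -339.3  147.8] r 85.1 collar 1.007 F [ 3.3 -3.  -7.5] M [-0.81 -0.71 -0.27] g 0.207 q [-0.8   0.16 -0.04  1.38 -0.   -1.33]
mm [-0.2 -3.7 -1.2] units [-0.0003 -0.0049 -0.0017]
turn units [ 0.0004 -0.0002 -0.0194]
```

{"name": "step_arm", "arguments": {
  "motion": [
    [0,-0.004,0,0,0,-0.01],
    [0,-0.004,0,0,0,-0.006],
    [0,-0.004,0,0,0,-0.004],
    [0,-0.004,0,0,0,0],
    [0,-0.005,0,0,0,0]
  ]
}}

```text
time_s: 59.1
tool_pos: [516.5, -344.1, 143.4]
ee_rot: [[-0.832, -0.554, -0.016], [-0.554, 0.832, 0.017], [0.004, 0.023, -1.0]]
contact_force: [-9.6, 13.2, -6.7]
grip_width: 0.208
```

```bash
python3 -c "
from h import *
col(1.05)"
```

```text
t 59.1 p [ 516.5 -344.1  143.4] r 85.2 collar 1.073 F [-9.6 13.2 -6.7] M [ 1.14  0.91 -0.24] g 0.208 q [-0.8   0.2   0.01  1.4   0.   -1.39]
mm [-0.1  2.1 -5.6] units [-0.0002  0.0028 -0.0075]
turn units [ 0.0073 -0.0012 -0.0018]
```

{"name": "step_arm", "arguments": {
  "motion": [
    [0,-0.004,0.005,0,0,0],
    [0,-0.003,0.006,0,0,0],
    [0,-0.003,0.005,0,0,0],
    [0,-0.003,0.004,0,0,0],
    [0,-0.002,0.002,0,0,0]
  ]
}}

```text
time_s: 59.6
tool_pos: [516.9, -344.7, 131.7]
ee_rot: [[-0.835, -0.55, -0.03], [-0.551, 0.834, 0.028], [0.009, 0.04, -0.999]]
contact_force: [-11.9, 12.8, 2.2]
grip_width: 0.209
```

```bash
python3 -c "
from h import *
col(1.05,132)"
```

```text
t 59.6 p [ 516.9 -344.7  131.7] r 85.3 collar 1.082 F [-11.9  12.8   2.2] M [0.52 0.62 0.08] g 0.209 q [-0.8   0.23  0.02  1.4  -0.   -1.38]
mm [-0.2  2.7 -0.2] units [-0.0002  0.0036 -0.0003]
turn units [ 0.0127 -0.0029 -0.0033]
```

{"name": "step_arm", "arguments": {
  "motion": [
    [0,0,0,0,0,0],
    [0,0,0,0,0,0],
    [0,0,0,0,0,0],
    [0,0,0,0,0,0],
    [0,0,0,0,0,0]
  ],
  "grip": 0.6
}}

```text
time_s: 60.1
tool_pos: [517.4, -344.3, 135.3]
ee_rot: [[-0.837, -0.547, -0.028], [-0.548, 0.836, 0.026], [0.009, 0.037, -0.999]]
contact_force: [0.7, -0.4, -0.4]
grip_width: 0.6
```

{"name": "step_arm", "arguments": {
  "motion": [
    [0,0,-0.015,0,0,0],
    [0,0,-0.025,0,0,0],
    [0,0,-0.035,0,0,0],
    [0,0,-0.035,0,0,0],
    [0,0,-0.025,0,0,0],
    [0,0,-0.01,0,0,0],
    [0,0,0,0,0,0]
  ]
}}

```text
time_s: 60.8
tool_pos: [520.4, -347.5, 251.8]
ee_rot: [[-0.837, -0.546, -0.027], [-0.546, 0.837, 0.025], [0.009, 0.035, -0.999]]
contact_force: [-0.0, -0.4, 0.1]
grip_width: 0.607
```

{"name": "step_arm", "arguments": {
  "motion": [
    [0.02,0.015,0,0.01,0,0],
    [0.03,0.025,0,0,0,0],
    [0.04,0.035,0,0,0,0],
    [0.04,0.04,0,0,0,0],
    [0.03,0.045,0,0,0,0],
    [0,0.045,0,0,0,0],
    [0,0.045,0,0,0,0],
    [0,0.03,0,0,0,0],
    [0,0.015,0,0,0,0],
    [0,0,0,0,0,0],
    [0,0,0,0,0,0]
  ]
}}

```text
time_s: 61.9
tool_pos: [289.4, -221.3, 241.5]
ee_rot: [[-0.838, -0.545, -0.017], [-0.545, 0.838, 0.007], [0.01, 0.015, -1.0]]
contact_force: [0.9, 0.7, 0.0]
grip_width: 0.597
```

```bash
python3 - <<'E'
from h import *
np.set_printoptions(suppress=True,precision=1)
o=ctrl.get_obs();print(o["time_s"],o["tool_pos"],o["contact_force"])
s=ctrl.camera("side");C=cloud(s);t=ctrl.camera("top");D=cloud(t)
O2=((3,120,60),(20,255,255))
for b in blobs(t,*O2,20): 
    if b[0]<300 and 130<b[1][1]<230: print("t",b[0],b[1],onplane(t,b[1],156),onplane(t,b[1],90),np.median(D[b[3]],0))
for b in blobs(s,*O2,15):
    if b[0]<300 and b[1][1]>100:print("s",b[0],b[1],np.median(C[b[3]],0))
for lo,hi in(((0,150,80),(6,255,255)),((174,150,80),(180,255,255))):
  for b in blobs(t,lo,hi,5):
    if 320<b[1][0]<400 and b[1][1]<220:
        p=onplane(t,b[1],149);print("post",b[0],b[1],p,np.median(D[b[3]],0))
m=(abs(D[...,2]-95)<9)&(abs(np.hypot(D[...,0]-586,D[...,1]+294.8)-87)<6);print("collar z",m.sum(),np.median(D[m][:,2]))
cv2.imwrite("pics/p6.png",np.hstack([cv2.resize(s["pixels"][:,:,::-1],(512,384)),cv2.resize(t["pixels"][110:230,300:390,::-1],(288,384),interpolation=cv2.INTER_CUBIC)]))
E
```

```text
61.9 [ 289.4 -221.3  241.5] [0.9 0.7 0. ]
t 79 [358.6 165.9] [ 583.9 -293.3  156. ] [ 595. -307.   90.] [ 583.4 -293.6  155.6]
t 64 [209.9 213.3] [438.6 147.6 156. ] [443.  154.5  90. ] [443.4 154.4  89.4]
s 57 [245.6 140.3] [ 585.6 -284.   143.4]
s 32 [246.2 149.2] [ 580.6 -267.4  112.5]
s 96 [274.4 235.6] [442.6 167.7  84. ]
s 131 [427.1 243.4] [-49.   91.2  13.5]
s 36 [273.9 248. ] [442.2 186.5  48.1]
post 31 [373.5 189.6] [ 513.8 -338.5  149. ] [ 513.  -338.5  149.1]
post 8 [343.5 211.5] [ 447.7 -247.5  149. ] [ 452.9 -260.7   71.9]
collar z 621 93.73500628171014
```

View pics/p6.png

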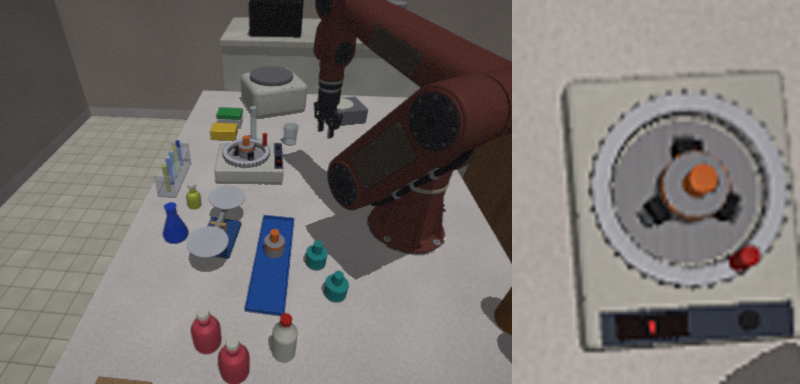

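Picture 9: the jar is upright and clamped (700,180). The collar is down: its face is at z 93.7 mm against 93.5 at the start, and the post top is at 149 mm. The other jar stands in the tray, all bystanders are upright and the arm is clear, so I'm handing in.

```bash
python3 -c "
from plant import ctrl
print(ctrl.hand_in())"
```

```text
the job is handed in; nothing more can be done
None
```

The heaviest jar is locked in the shaker's clamp and the job is handed in, at about 62 s of the 210 s allowed. The hand-in gives no verdict.

**What I did:**
- Only two jars were there. I released the empty clamp and weighed them against each other. The left pan went down, and the wrist forces agreed: about 5 N for that jar, about 3.5 N for the other.
- The lighter jar went back into the tray, and the heavier one into the nest with the collar down in its open notch.
- I then lifted the collar by about 17 mm, turned it to the closed stop (about 16 N of resistance) and let it drop.

**Last checks:**
- **Collar height:** it is down. Its face is at 93.7 mm against 93.5 mm at the start, and the post top is at 149 mm.
- **Collar angle:** the camera gives about 1.0 to 1.03 rad. The post stands about 3 mm short of its starting place, so the margin over the 0.98 rad limit is small. That fits play in the notch.
- **Jar in the clamp:** it is upright, and its knob measures about 2.5 mm from the nest centre; the limit is 6 mm.
- **Everything else:** the other jar is upright in the tray at about (443, 154) mm, all the bystanders in view are standing, and the arm is clear.

**What went less well:** my first descent onto the post was too fast and gripped it too high, so I regripped lower. The wrist weight readings varied by about 1 N, so the choice of jar rests on the balance.

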